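# Dry the cookie-press nozzles in the drying box

## Robot

A 6-joint arm with a two-finger parallel gripper is mounted at the origin on the work surface. World frame = base frame: x ahead of the robot, y to its left, z up, the work surface at z = 0. Lengths are in m, angles in rad, forces in N, time in s.
With the tool pointing down it reaches from about 0.275 to 1 m from the base axis. Payload 8.4 kg.
Tool frame: the origin (TCP) lies midway between the tips of the shut fingers; the grasp point (between the pads) lies 19 mm behind it; z points along the fingers, y is the line along which they close (so a half turn about z gives the same grasp; the last joint's range is limited). The gripper opens to 85 mm and grips with 20 to 120 N. Pads are 22 mm wide; open, the fingers measure 114 mm over their backs; the gripper's body (76 mm by 85 mm) begins 54 mm behind the grasp point. The pads swing forward as they close: fully open they stand 13 mm farther back than shut.
Start: joints at [-0.002, 0.353, 1.633, -0, 1.155, -0.002], TCP at [0.625, -0, 0.231] pointing down, gripper open.
Joint ranges: [-2.63, 2.63], [-0.92, 2.1], [0.06, 2.66], [-1.3, 4.44], [0, 2.69], [-3.02, 3.02]. Speed limits (rad/s): [2.22, 2.22, 2.79, 3.14, 3.14, 3.14].

## Interface

Orientations are given as a 3x3 rotation matrix whose columns are the frame's x, y, z axes.
In Python, from plant import robot gives the robot as it stands.
- The arm moves only by the shell command python3 -m crank 'ROWS' [FORCE]. ROWS is JSON, a list of rows, each an object with "dp": the shift along the tool's x, y, z each as a share of 150 mm, from -1 to 1, a list of three; "angular": the turn, a rotation vector about the tool's x, y, z each as a share of 2 pi rad, from -1 to 1, a list of three; "hand": the closure, from 0 (fully open) to 1 (shut). In form: [{"dp": [x, y, z], "angular": [wx, wy, wz], "hand": hand}, ...]. A call has 1 to 8 rows; each row is the pose to reach, as a shift and turn from the pose commanded when the call began, along the tool's axes at that moment, turning the shorter way round; what a row does not reach only later rows make up. A row lasts 1/8 s, in which the tool goes at most 62.5 mm and 10.7 degrees, less where a joint would pass 70% of its speed; a pose out of reach is approached as far as the arm can. A call with a number of a shift or a turn outside -1 to 1 is refused whole. A call with a gripper value outside its range is refused whole. The fingers move at their own pace and stop on an object; FORCE is the grip in N (left out, the last holds). Time passes only in rows, so rows that repeat a pose let the fingers close. It gives the time, the measured TCP pose, the force, the opening and the grip force at its end, in the units of the state.
- robot.get_obs(): the state, without advancing time (a new reading comes with each control period).
- robot.camera(name): name is "scene" or "side" or "wrist"; returns (picture, depth): 480x640x3 uint8, blue, green, red; 480x640 float32, m along the optical axis (not along the pixel's ray), 0 where there is no reading.
- robot.camera_model(name): a dict with "fx", "fy", "cx", "cy" (pixels), "extrinsics" (4x4, takes a point from world to camera coordinates); the wrist camera has in their place "hand_eye" (4x4, takes a point from camera to tool coordinates, whose origin is the TCP and whose axes are the flange's). Camera axes: x right, y down, z forward; pixel columns grow to the right and rows downward; lengths in m; the calibration is good to about 2 mm. A picture is of the moment at which its call begins: read the wrist's pose just before it. camera_model takes no time and is no camera call.
- robot.sign_off(): hands the job in; it is judged then, once.
The state is a dict: "time_s": time; "qpos": joint angles; "qvel": joint speeds; "joint_torque": joint torques, N m; "position": TCP position; "eef_rot": TCP orientation; "ft_force": force on the tool from outside, world axes, zero at the start; "moment": the same for the moment, N m; "grip_width": opening from 0.0 (shut) to 1.0 (fully open); "grasp_force": force on a finger pad.
Only numpy, scipy, OpenCV 4.12 (cv2) and the standard library are available. Lean on these libraries where they do the work, as an engineer would, in place of code of your own. Each camera call takes 0.05 s, during which the arm holds its last target. There are 200 camera calls.

## Task

The drying box is running on cool air: first stop it with the red key, so that the white one pops up, then stand every blue nozzle from the tea tray in the open yellow box, upright on its flange. After that close the lid and press it down on its gasket until the catch snaps over it, and only then start warm air with the green key, so that it alone stays down. Leave everything else on the sideboard where it stands.

Things in the scene. Friction and masses are not known exactly. Their poses are not given: they have to be found in the camera images.
- dryer: Yellow plastic drying box with a grey key console, one fixed unit. Origin: on the sideboard under the centre of the box, which is 260 mm along x by 180 mm along y, walls 6 mm, inner floor 6 mm up, rim 68 mm up. The lid is hinged along the +y side; the snap catch is in the middle of the -y side, a grey tab 36 mm wide and 93 mm high, 94 to 113 mm out from the origin
- console (a point): middle of the key console's deck, 34 mm up; axes as the dryer's. The console is 200 mm along x by 66 mm along y and lies along the dryer's -y side (this point is at y = -152 mm). Its three keys stand in a row along x at -50, 0 and +50 mm from here, in an order that changes from start to start
- lid_hinge (a point): middle of the hinge axis, which runs along the dryer's x at y = +90 mm, 70 mm up. The yellow lid is a 260 x 184 x 8 mm plate of 0.25 kg; its hinge is stiff enough to hold it upright. Pushed below about 1.25 rad it sinks slowly by itself (1 to 3 s) and stops at about 0.07 rad, 12 mm short of closed, on the slope of the catch
- lid (a joint): angle of the lid in rad: 0 closed, 1.57 upright, 1.85 fully open. From 0.07 its free edge must be pushed down against the rubber gasket with about 12 N (up to 25 N does no harm) until the catch snaps over it; it then stays below 0.014 by itself
- lid_edge (a point): point on the lid's upper face (78 mm up when closed), middle of its width, 172 mm from the hinge and 17 mm in from the tongue that the catch hooks over: press it shut here. z axis: normal to the lid
- catch (a joint): how far the grey snap catch is pushed outwards, in m: 0 at rest (also when hooked over the lid), up to 0.005 while the lid's edge slides past it
- key_red (a joint): travel of the red key (STOP) in m: 0 up, about 0.011 latched down, 0.0135 at its bottom stop. Sprung; it latches once pressed 0.0115 or deeper with about 5 N, which releases any key that was down so that it pops up
- key_red_top (a point): centre of the top face of the red key; the cap is 36 mm along the dryer's x by 42 mm along its y, its top 52 mm above the sideboard when up
- key_white (a joint): travel of the white key (COOL AIR) in m: 0 up, about 0.011 latched down, 0.0135 at its bottom stop. Sprung; it latches once pressed 0.0115 or deeper with about 5 N, which releases any key that was down so that it pops up
- key_white_top (a point): centre of the top face of the white key; the cap is 36 mm along the dryer's x by 42 mm along its y, its top 52 mm above the sideboard when up
- key_green (a joint): travel of the green key (WARM AIR) in m: 0 up, about 0.011 latched down, 0.0135 at its bottom stop. Sprung; it latches once pressed 0.0115 or deeper with about 5 N, which releases any key that was down so that it pops up
- key_green_top (a point): centre of the top face of the green key; the cap is 36 mm along the dryer's x by 42 mm along its y, its top 52 mm above the sideboard when up
- tray: Stainless tea tray, fixed, 300 mm along its x by 250 mm along its y, floor 4 mm, rim 9 mm high. Origin under its centre
- nozzle1_mid (a point): Blue cookie-press nozzle standing on its flange, point up; the point listed is its centre, 28 mm above its foot; z axis along its length. Flange 40 mm across and 6 mm thick, above it a straight sleeve 28 mm across up to 46 mm, above that a steel tip 20 mm across up to 56 mm. 60 g. 3 to 5 nozzles are present (None: absent)
- nozzle2_mid (a point): Blue cookie-press nozzle standing on its flange, point up; the point listed is its centre, 28 mm above its foot; z axis along its length. Flange 40 mm across and 6 mm thick, above it a straight sleeve 28 mm across up to 46 mm, above that a steel tip 20 mm across up to 56 mm. 60 g. 3 to 5 nozzles are present (None: absent)
- nozzle3_mid (a point): Blue cookie-press nozzle standing on its flange, point up; the point listed is its centre, 28 mm above its foot; z axis along its length. Flange 40 mm across and 6 mm thick, above it a straight sleeve 28 mm across up to 46 mm, above that a steel tip 20 mm across up to 56 mm. 60 g. 3 to 5 nozzles are present (None: absent)
- nozzle4_mid (a point): Blue cookie-press nozzle standing on its flange, point up; the point listed is its centre, 28 mm above its foot; z axis along its length. Flange 40 mm across and 6 mm thick, above it a straight sleeve 28 mm across up to 46 mm, above that a steel tip 20 mm across up to 56 mm. 60 g. 3 to 5 nozzles are present (None: absent)
- nozzle5_mid (a point): Blue cookie-press nozzle standing on its flange, point up; the point listed is its centre, 28 mm above its foot; z axis along its length. Flange 40 mm across and 6 mm thick, above it a straight sleeve 28 mm across up to 46 mm, above that a steel tip 20 mm across up to 56 mm. 60 g. 3 to 5 nozzles are present (None: absent)
- dish: small white ceramic dish with a gold rim, 72 mm across, 22 mm high, standing on the tray among the nozzles; a bystander, origin under its centre
- glass_bowl: footed glass bowl, 124 mm across, 94 mm high; a bystander, origin under its centre
- cookie_press: metal cookie press with ratchet lever lying on its side, about 300 mm long and 57 mm thick, lever up to 75 mm high; a bystander, origin under its nozzle end
- mug: blue mug, 76 mm across, 82 mm high; a bystander, origin under its centre
- jar: amber glass jar with wooden cap, 68 mm across, 110 mm high; a bystander, origin under its centre
Mind the look-alikes: they are no part of the job. What is shaped like the part that bears nozzle4_mid but pink is not meant. Leave any brown or pink look-alike of the part that bears nozzle1_mid alone.

How it is judged:
On the way, in this order (a step that is already met when the one before it is completed fails the run):
1. the red key is latched down and the white key has popped up, lid still open (value of joint key_red above 0.0085 m and value of joint each of key_white, key_green below 0.003 m and value of joint lid above 0.5 rad), for 0.2 s.
2. every nozzle stands upright on the floor of the box, dryer still stopped (x of nozzle1_mid in the frame of dryer between -0.122 and 0.122 m and y of nozzle1_mid in the frame of dryer between -0.082 and 0.082 m and z of nozzle1_mid in the frame of dryer between 0.02 and 0.045 m and angle between each of nozzle1_mid, nozzle2_mid, nozzle3_mid, nozzle4_mid, nozzle5_mid's own z axis and vertical below 0.3 rad and x of nozzle2_mid in the frame of dryer between -0.122 and 0.122 m and y of nozzle2_mid in the frame of dryer between -0.082 and 0.082 m and z of nozzle2_mid in the frame of dryer between 0.02 and 0.045 m and x of nozzle3_mid in the frame of dryer between -0.122 and 0.122 m and y of nozzle3_mid in the frame of dryer between -0.082 and 0.082 m and z of nozzle3_mid in the frame of dryer between 0.02 and 0.045 m and x of nozzle4_mid in the frame of dryer between -0.122 and 0.122 m and y of nozzle4_mid in the frame of dryer between -0.082 and 0.082 m and z of nozzle4_mid in the frame of dryer between 0.02 and 0.045 m and x of nozzle5_mid in the frame of dryer between -0.122 and 0.122 m and y of nozzle5_mid in the frame of dryer between -0.082 and 0.082 m and z of nozzle5_mid in the frame of dryer between 0.02 and 0.045 m and value of joint key_red above 0.0085 m and value of joint lid above 0.5 rad), for 0.2 s.
3. the lid is shut and held by its catch, all nozzles inside (x of nozzle1_mid in the frame of dryer between -0.122 and 0.122 m and y of nozzle1_mid in the frame of dryer between -0.082 and 0.082 m and z of nozzle1_mid in the frame of dryer between 0.02 and 0.045 m and angle between each of nozzle1_mid, nozzle2_mid, nozzle3_mid, nozzle4_mid, nozzle5_mid's own z axis and vertical below 0.3 rad and x of nozzle2_mid in the frame of dryer between -0.122 and 0.122 m and y of nozzle2_mid in the frame of dryer between -0.082 and 0.082 m and z of nozzle2_mid in the frame of dryer between 0.02 and 0.045 m and x of nozzle3_mid in the frame of dryer between -0.122 and 0.122 m and y of nozzle3_mid in the frame of dryer between -0.082 and 0.082 m and z of nozzle3_mid in the frame of dryer between 0.02 and 0.045 m and x of nozzle4_mid in the frame of dryer between -0.122 and 0.122 m and y of nozzle4_mid in the frame of dryer between -0.082 and 0.082 m and z of nozzle4_mid in the frame of dryer between 0.02 and 0.045 m and x of nozzle5_mid in the frame of dryer between -0.122 and 0.122 m and y of nozzle5_mid in the frame of dryer between -0.082 and 0.082 m and z of nozzle5_mid in the frame of dryer between 0.02 and 0.045 m and value of joint lid below 0.014 rad and value of joint catch below 0.002 m), for 0.3 s.
4. the green key is latched down, the red and white keys are up (value of joint key_green above 0.0085 m and value of joint each of key_red, key_white below 0.003 m and value of joint lid below 0.014 rad and value of joint catch below 0.002 m), for 0.3 s.
At the end, for the whole second after the job is handed in: Every nozzle stands on the floor of the box, upright within 0.3 rad, at rest; the lid is shut (joint below 0.014 rad) with the catch hooked over it; the green key is down (beyond 8.5 mm), red and white are up (below 3 mm) (all of step 4 and x of nozzle1_mid in the frame of dryer between -0.122 and 0.122 m and y of nozzle1_mid in the frame of dryer between -0.082 and 0.082 m and z of nozzle1_mid in the frame of dryer between 0.02 and 0.045 m and angle between each of nozzle1_mid, nozzle2_mid, nozzle3_mid, nozzle4_mid, nozzle5_mid's own z axis and vertical below 0.3 rad and x of nozzle2_mid in the frame of dryer between -0.122 and 0.122 m and y of nozzle2_mid in the frame of dryer between -0.082 and 0.082 m and z of nozzle2_mid in the frame of dryer between 0.02 and 0.045 m and x of nozzle3_mid in the frame of dryer between -0.122 and 0.122 m and y of nozzle3_mid in the frame of dryer between -0.082 and 0.082 m and z of nozzle3_mid in the frame of dryer between 0.02 and 0.045 m and x of nozzle4_mid in the frame of dryer between -0.122 and 0.122 m and y of nozzle4_mid in the frame of dryer between -0.082 and 0.082 m and z of nozzle4_mid in the frame of dryer between 0.02 and 0.045 m and x of nozzle5_mid in the frame of dryer between -0.122 and 0.122 m and y of nozzle5_mid in the frame of dryer between -0.082 and 0.082 m and z of nozzle5_mid in the frame of dryer between 0.02 and 0.045 m and linear speed of each of nozzle1, nozzle2, nozzle3, nozzle4, nozzle5 below 0.03 m/s and velocity of joint lid below 0.05 rad/s); the robot touches nothing.
It fails at once if another thing on the sideboard (dish, bowl, press, mug or jar) is moved more than 40 mm (distance of any of dish, glass_bowl, cookie_press, mug, jar from where it was at the start of the episode above 0.04 m).
It fails at once if the green (warm air) key is pressed down before the lid is shut (value of joint key_green above 0.0085 m and value of joint lid above 0.03 rad).
Of nozzle1, nozzle2, nozzle3, nozzle4, nozzle5 only 3 to 5 are there at a start; the rules pass over those that are not, and their reading is None.
At some moment in a run one of nozzle1, nozzle2, nozzle3, nozzle4, nozzle5 may be knocked a few centimetres aside while the robot is not near it.
It also fails if it takes over 210 s, if anything falls off the work surface, if the arm or the gripper's body presses on something with over 40 N, if the wrist force passes 120 N, or if a joint passes its speed limit or range.

## Working session

There is one attempt and no reset: what is moved stays moved. The work goes in short steps, Python scripts to look and compute and a shell command to move; the robot and the scene stay as the last step left them, time stands still between calls to the robot, and variables do not carry over. Pictures are saved under pics/ and viewed, at most 14 in all, crops included, and the job is handed in when it is done.

```bash
mkdir -p pics; ls; python3 - <<'E'
from plant import robot
import cv2,numpy as np
for n in ("scene","side"):
    p,d=robot.camera(n); cv2.imwrite(f"pics/{n}0.png",p); np.save(f"pics/{n}0.npy",d)
    print(n,robot.camera_model(n))
print(robot.camera_model("wrist")); print(robot.get_obs())
E
```

```text
pics
scene {'fx': 588.882094884237, 'fy': 588.882094884237, 'cx': 319.9624288204327, 'cy': 248.37741231267802, 'extrinsics': array([[ 0.72308967,  0.69051371, -0.01822486, -0.36492813],
       [ 0.40542577, -0.44561821, -0.79815685, -0.14497431],
       [-0.55925958,  0.56975015, -0.60217398,  1.43803398],
       [ 0.        ,  0.        ,  0.        ,  1.        ]])}
side {'fx': 517.480318082288, 'fy': 517.480318082288, 'cx': 322.5833241788114, 'cy': 238.24127738008764, 'extrinsics': array([[ 0.74418457, -0.66789384,  0.01035099, -0.37945753],
       [-0.40013801, -0.45814516, -0.79372072,  0.2756355 ],
       [ 0.53486344,  0.58653289, -0.60819427,  0.70856245],
       [ 0.        ,  0.        ,  0.        ,  1.        ]])}
{'fx': 367.5936733608122, 'fy': 367.5936733608122, 'cx': 317.5146163109308, 'cy': 241.28394306042702, 'hand_eye': array([[ 1.16741709e-03, -9.50638283e-01, -3.10299036e-01,
         7.96548114e-02],
       [ 9.99998774e-01,  1.43373792e-03, -6.30200157e-04,
         8.56835221e-05],
       [ 1.04397989e-03, -3.10297920e-01,  9.50638791e-01,
        -1.42780174e-
[... 230 characters left out ...]
]), 'qvel': array([ 1.01411319e-03,  1.33778392e-03, -1.25258915e-03, -4.23774148e-06,
        8.77020976e-04, -1.27475136e-03]), 'joint_torque': array([ 4.27485766e-04, -6.06356549e+01, -3.42817569e+01, -7.40920814e-05,
        3.91241178e-03, -4.99377973e-05]), 'position': array([ 6.24575884e-01, -1.99753488e-05,  2.30662380e-01]), 'eef_rot': array([[ 2.07822883e-05,  9.99999259e-01, -1.21724891e-03],
       [ 1.00000000e+00, -2.08012508e-05, -1.55655230e-05],
       [-1.55908318e-05, -1.21724858e-03, -9.99999259e-01]]), 'ft_force': array([-0.03856433, -0.01018632,  0.51923275]), 'moment': array([ 0.00108866, -0.03166728,  0.04263466]), 'grasp_force': 0.0, 'grip_width': 0.9962278791217828}
```

View pics/scene0.png

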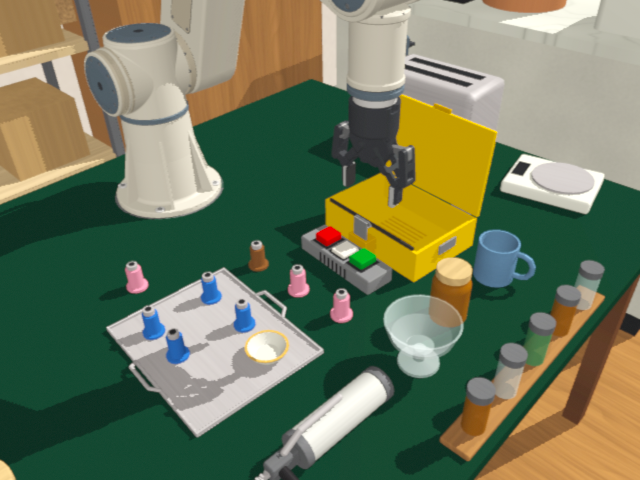

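View pics/side0.png

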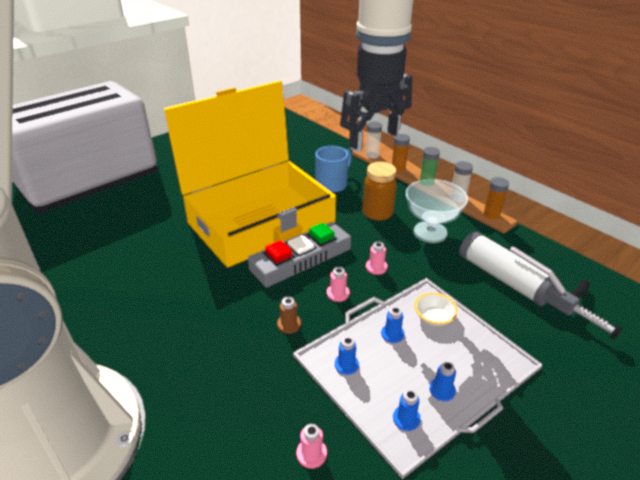

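The scene view shows four blue nozzles on the tray at (210,287), (152,322), (243,314) and (177,345). The side view shows the same four at (347,355), (394,324), (407,410) and (444,381).

Things that could be mistaken for them in the scene view:
- **Pink:** (135,276), (298,280), (341,305)
- **Brown:** (258,255)
- **Blue mug:** (497,258)

The lid is open. The keys are red (328,236), white (345,250) and green (362,258).

```bash
cat > h.py <<'E'
from plant import robot
import cv2,numpy as np
def cam(n):
    m=robot.camera_model(n); o=robot.get_obs(); p,d=robot.camera(n)
    if n=="wrist":
        T=np.eye(4);T[:3,:3]=o["eef_rot"];T[:3,3]=o["position"];E=T@m["hand_eye"]
    else: E=np.linalg.inv(m["extrinsics"])
    v,u=np.mgrid[:480,:640]
    P=np.stack([(u-m["cx"])/m["fx"]*d,(v-m["cy"])/m["fy"]*d,d],-1)@E[:3,:3].T+E[:3,3]
    P[d==0]=np.nan
    return p,P
def hsv(p,h0,h1,s=120,v=60):
    H=cv2.cvtColor(p,cv2.COLOR_BGR2HSV); return (((H[...,0]>=h0)&(H[...,0]<=h1)&(H[...,1]>s)&(H[...,2]>v))).astype(np.uint8)
def blobs(M,P,amin=40):
    n,L,S,C=cv2.connectedComponentsWithStats(M)
    for i in range(1,n):
        if S[i,4]>=amin:
            Q=P[L==i]; Q=Q[~np.isnan(Q[:,0])]; yield C[i],S[i,4],Q
def axes(Q,it=3):  # vertical-axis centre of a nozzle from its sleeve points (14 mm radius circle)
    from scipy.optimize import least_squares
    z0=np.percentile(Q[:,2],2); S=Q[(Q[:,2]>z0+.012)&(Q[:,2]<z0+.042)]
    r=least_squares(lambda c:np.hypot(S[:,0]-c[0],S[:,1]-c[1])-.014,S[:,:2].mean(0)+0.0,loss="soft_l1",f_scale=.002)
    return r.x
E
python3 - <<'E'
from h import *
np.set_printoptions(precision=4,suppress=True)
for n in ("scene","side"):
    p,P=cam(n)
    print(n)
    for nm,a in dict(blue=(100,125,150),red=(0,5,200),green=(50,75,150),yel=(20,30,150),pink=(150,178,60),brown=(6,15,100)).items():
        for c,s,Q in blobs(hsv(p,*a),P):
            if np.nanmean(Q[:,0])>1.2 or len(Q)<20 : continue
            print(nm,c.round(),s,'med',np.median(Q,0),'min',np.percentile(Q,1,0),'max',np.percentile(Q,99,0), axes(Q) if nm=='blue' and s<2000 else '')
E
```

```text
scene
blue [210. 293.] 339 med [ 0.405  -0.1892  0.0229] min [ 0.3882 -0.2005  0.0067] max [ 0.4131 -0.1669  0.0511] [ 0.3935 -0.1822]
blue [244. 320.] 377 med [ 0.5065 -0.1946  0.0229] min [ 0.4863 -0.2064  0.0069] max [ 0.5151 -0.1712  0.0511] [ 0.4952 -0.1873]
blue [153. 327.] 400 med [ 0.4029 -0.3127  0.0233] min [ 0.3837 -0.3265  0.007 ] max [ 0.4107 -0.2913  0.0511] [ 0.391  -0.3077]
blue [177. 351.] 426 med [ 0.4801 -0.3171  0.0227] min [ 0.462  -0.3294  0.0064] max [ 0.4882 -0.295   0.051 ] [ 0.4684 -0.3114]
red [328. 236.] 318 med [0.4663 0.0652 0.0508] min [0.4436 0.0484 0.0366] max [0.4792 0.0898 0.0548] 
green [502. 163.] 379 med [ 0.5326  0.6595 -0.    ] min [ 0.47    0.51   -0.0034] max [0.5769 0.7401 0.004 ] 
green [478. 333.] 7848 med [ 0.8217  0.0994 -0.0002] min [ 0.6151 -0.2532 -0.0033] max [0.8722 0.5056 0.0031] 
green [469. 253.] 53 med [0.6746 0.2681 0.0002] min [ 0.6649  0.2457 -0.0032] max [0.6847 0.29   0.0031] 
green [362. 259.] 371 med [0.5646 0.0563 0.0506] min [0.5432 0.038  0.0358] max [0.5782 0.0808 0.0546] 
green [522. 267.] 45 med [ 0.7755  0.2947 -0.
[... 3160 characters left out ...]
  0.1109 -0.0007] max [0.6644 0.3503 0.2521] 
pink [377. 262.] 471 med [ 0.5963 -0.0569  0.0151] min [ 0.5848 -0.0692 -0.0021] max [ 0.6552 -0.0028  0.051 ] 
pink [338. 288.] 510 med [ 0.4907 -0.0619  0.0142] min [ 0.4787 -0.0731 -0.0022] max [ 0.5373 -0.0037  0.0483] 
pink [312. 451.] 812 med [ 0.2514 -0.2661  0.0129] min [ 0.2394 -0.2769 -0.0021] max [ 0.2896 -0.2227  0.0482] 
brown [377. 208.] 259 med [0.7179 0.0631 0.0268] min [0.7106 0.0455 0.0021] max [0.7558 0.096  0.075 ] 
brown [390. 195.] 41 med [0.7422 0.0479 0.0613] min [0.7314 0.0446 0.046 ] max [0.7579 0.0507 0.0733] 
brown [289. 320.] 473 med [ 0.3755 -0.064   0.0173] min [ 0.3651 -0.073  -0.0007] max [ 0.4041 -0.0377  0.0467]
```

```bash
python3 - <<'E'
from h import *
np.set_printoptions(precision=4,suppress=True)
for n in ("scene","side"):
    p,P=cam(n)
    Z=P[...,2]; K={}
    for nm,a in dict(red=(0,5,200),green=(50,75,150)).items():
        M=hsv(p,*a)&(np.abs(Z-.051)<.006)&(P[...,0]<.62)&(np.abs(P[...,1]-.06)<.06)
        Q=P[M>0]; r=cv2.minAreaRect((Q[:,:2]*1000).astype(np.float32)); K[nm]=np.array(r[0]); print(n,nm,r)
    M=hsv(p,20,30,150)&(np.abs(Z-.0675)<.004)&(P[...,1]<.33)
    r=cv2.minAreaRect((P[M>0][:,:2]*1000).astype(np.float32)); print('rim',r, M.sum())
    M=hsv(p,20,30,150)&(Z>.09)&(P[...,1]>.25)&(P[...,0]<.68)&(P[...,0]>.38); Q=P[M>0]; c=Q.mean(0); nn=np.linalg.svd((Q-c)[::7],full_matrices=False)[2][2]; print('lid n',nn,c, 'topz',np.percentile(Q[:,2],99))
    H=cv2.cvtColor(p,cv2.COLOR_BGR2HSV); M=(H[...,1]<70)&(H[...,2]>120)&(Z>.015)&(Z<.026)&(P[...,0]>.42)&(P[...,0]<.65)&(P[...,1]<-.12)&(P[...,1]>-.4); Q=P[M]; print('dish',np.median(Q,0),len(Q))
    d=K['green']-K['red']; print('key sep',np.hypot(*d),'yaw',np.arctan2(d[1],d[0]))
E
```

```text
scene red ((460.6116943359375, 69.02642822265625), (40.6125602722168, 36.78314971923828), 88.19440460205078)
scene green ((560.6130981445312, 59.736000061035156), (42.97938919067383, 36.14271926879883), 82.5737075805664)
rim ((641.6298828125, 204.60848999023438), (207.38526916503906, 509.98919677734375), 88.25657653808594) 953
lid n [ 0.1279  0.99   -0.0597] [0.5622 0.3132 0.1814] topz 0.2560548376479312
dish [ 0.5569 -0.2038  0.0185] 462
key sep 100.43203084233471 yaw -0.09263707236704904
side red ((459.9800720214844, 69.13883209228516), (40.23904037475586, 36.780189514160156), 86.23531341552734)
side green ((559.2479248046875, 59.082237243652344), (41.614227294921875, 36.3194465637207), 79.75372314453125)
rim ((526.0540771484375, 212.21263122558594), (208.46926879882812, 262.36871337890625), 84.48020935058594) 1125
lid n [ 0.1054  0.9916 -0.0753] [0.5285 0.3161 0.1763] topz 0.2534374293999827
dish [ 0.5903 -0.212   0.0182] 439
key sep 99.77595750548944 yaw -0.10096320670454975
```

```bash
cat >> h.py <<'E'
D=np.array([.5248,.2154,0]); YAW=-.097
RB=np.array([[np.cos(YAW),-np.sin(YAW),0],[np.sin(YAW),np.cos(YAW),0],[0,0,1]])
RT=RB@np.diag([1,-1,-1])
def need(*t):  # world targets -> dp share and angular share from present pose
    from scipy.spatial.transform import Rotation as R
    o=robot.get_obs(); E=o["eef_rot"]
    print("pos",o["position"].round(4),"box",(RB.T@(o["position"]-D)).round(4),"f",o["ft_force"].round(1),"w",round(o["grip_width"],3),"gf",round(o["grasp_force"],1),"t",o["time_s"])
    for x in t: print("->",np.round(x,4),"dp",(E.T@(np.array(x)-o["position"])/.15).round(3))
    print("ang",(R.from_matrix(E.T@RT).as_rotvec()/2/np.pi).round(4))
E
python3 -m crank '[{"dp":[0,0,0],"angular":[0,0,0.22],"hand":1},{"dp":[0.46,-1,0],"angular":[0,0,0.22],"hand":1},{"dp":[0.46,-1,0],"angular":[0,0,0.22],"hand":1},{"dp":[0.46,-1,0],"angular":[0,0,0.22],"hand":1},{"dp":[0.46,-1,0.6],"angular":[0,0,0.22],"hand":1},{"dp":[0.46,-1,0.6],"angular":[0,0,0.22],"hand":1},{"dp":[0.46,-1,0.6],"angular":[0,0,0.22],"hand":1},{"dp":[0.46,-1,0.6],"angular":[0,0,0.22],"hand":1}]'
python3 -c "
from h import *
need([.4605,.069,.08],[.4605,.069,.0395])"
```

```text
time_s: 1.3
position: [0.4747, 0.069, 0.1408]
eef_rot: [[0.983, 0.184, -0.001], [0.184, -0.983, -0.0], [-0.001, -0.0, -1.0]]
ft_force: [0.0, 0.4, 0.4]
grip_width: -0.001
grasp_force: 0.0
pos [0.4747 0.069  0.1408] box [-0.0357 -0.1506  0.1408] f [0.  0.4 0.4] w -0.001 gf 0.0 t 1.3
-> [0.4605 0.069  0.08  ] dp [-0.093 -0.017  0.406]
-> [0.4605 0.069  0.0395] dp [-0.093 -0.017  0.676]
ang [0.     0.0001 0.0448]
```

```bash
python3 -m crank '[{"dp":[-0.093,-0.017,0.4],"angular":[0,0,0.0448],"hand":1},{"dp":[-0.093,-0.017,0.4],"angular":[0,0,0.0448],"hand":1},{"dp":[-0.093,-0.017,0.5],"angular":[0,0,0.0448],"hand":1},{"dp":[-0.093,-0.017,0.58],"angular":[0,0,0.0448],"hand":1},{"dp":[-0.093,-0.017,0.64],"angular":[0,0,0.0448],"hand":1},{"dp":[-0.093,-0.017,0.675],"angular":[0,0,0.0448],"hand":1},{"dp":[-0.093,-0.017,0.675],"angular":[0,0,0.0448],"hand":1},{"dp":[-0.093,-0.017,0.675],"angular":[0,0,0.0448],"hand":1}]'
python3 -c "
from h import *
need()"
```

```text
time_s: 2.3
position: [0.4611, 0.0689, 0.0403]
eef_rot: [[0.996, -0.093, 0.001], [-0.093, -0.996, 0.0], [0.001, -0.0, -1.0]]
ft_force: [-0.2, 0.2, 3.7]
grip_width: -0.001
grasp_force: 1.7
pos [0.4611 0.0689 0.0403] box [-0.0492 -0.1519  0.0403] f [-0.2  0.2  3.7] w -0.001 gf 1.7 t 2.3
ang [-0.     -0.0001  0.0007]
```

```bash
python3 -m crank '[{"dp":[0,0,0.02],"angular":[0,0,0],"hand":1},{"dp":[0,0,0.02],"angular":[0,0,0],"hand":1}]'
python3 -m crank '[{"dp":[0,0,-0.3],"angular":[0,0,0],"hand":1},{"dp":[0,0,-0.8],"angular":[0,0,0],"hand":1},{"dp":[0,0,-0.8],"angular":[0,0,0],"hand":1},{"dp":[-0.5,0.5,-0.8],"angular":[0,0,0],"hand":0},{"dp":[-0.8,1,-0.8],"angular":[0,0,0],"hand":0},{"dp":[-0.8,1,-0.8],"angular":[0,0,0],"hand":0},{"dp":[-0.8,1,-0.8],"angular":[0,0,0],"hand":0},{"dp":[-0.8,1,-0.8],"angular":[0,0,0],"hand":0}]'
cat >> h.py <<'E'
def keys(P,name):
    for nm,k in dict(red=-.05,white=0,green=.05).items():
        B=(P-D)@RB; M=(abs(B[...,0]-k)<.012)&(abs(B[...,1]+.152)<.014)
        print(name,nm,"top z",np.nanmedian(P[M][:,2]).round(4),M.sum())
def nozz(names=("scene","side")):
    for n in names:
        p,P=cam(n)
        for c,s,Q in blobs(hsv(p,100,125,150),P,80):
            if len(Q)>30 and np.median(Q[:,0])<.65 and len(Q)<6000 and -.5<np.median(Q[:,1])<.34: 
                a=axes(Q); print(n,c.round(),s,"axis",a.round(4),"box",(RB.T@(np.r_[a,0]-D))[:2].round(4),"z",np.percentile(Q[:,2],[2,98]).round(3))
        keys(P,n)
        cv2.imwrite("pics/last_%s.png"%n,p)
E
python3 -c "
from h import *
nozz()
need([.395,-.182,.1],[.395,-.182,.0175])"
```

```text
time_s: 2.55
position: [0.4612, 0.0689, 0.0383]
eef_rot: [[0.996, -0.093, 0.001], [-0.093, -0.996, 0.0], [0.001, -0.0, -1.0]]
ft_force: [-4.6, -1.0, 22.9]
grip_width: 0.0
grasp_force: 12.0
time_s: 3.55
position: [0.3274, -0.0695, 0.1568]
eef_rot: [[0.996, -0.095, 0.0], [-0.095, -0.996, 0.0], [0.0, -0.0, -1.0]]
ft_force: [0.6, 0.3, 0.6]
grip_width: 1.002
grasp_force: 0.0
scene [210. 293.] 340 axis [ 0.3935 -0.1824] box [-0.0921 -0.4087] z [0.007 0.051]
scene [244. 320.] 377 axis [ 0.4953 -0.1873] box [ 0.0096 -0.4036] z [0.007 0.051]
scene [153. 327.] 399 axis [ 0.391  -0.3079] box [-0.0825 -0.5338] z [0.007 0.05 ]
scene [177. 351.] 430 axis [ 0.4683 -0.3114] box [-0.0052 -0.5298] z [0.008 0.051]
scene red top z 0.0413 100
scene white top z 0.052 102
scene green top z 0.0518 115
side [393. 330.] 425 axis [ 0.4978 -0.187 ] box [ 0.0121 -0.4031] z [0.007 0.05 ]
side [346. 361.] 466 axis [ 0.396 -0.182] box [-0.0897 -0.408 ] z [0.007 0.05 ]
side [443. 386.] 547 axis [ 0.4704 -0.311 ] box [-0.0032 -0.5292] z [0.007 0.05 ]
side [406. 416.] 588 axis [ 0.3934 -0.3073] box [-0.0801 -0.533 ] z [0.007 0.05 ]
side red top z 0.0406 14
side white top z 0.0512 103
side green top z 0.0514 103
pos [ 0.3283 -0.0688  0.157 ] box [-0.1681 -0.3019  0.157 ] f [ 0.5 -0.4 -1.2] w 0.995 gf 0.0 t 3.65
-> [ 0.395 -0.182  0.1  ] dp [0.512 0.71  0.38 ]
-> [ 0.395  -0.182   0.0175] dp [0.512 0.71  0.93 ]
ang [-0.     -0.      0.0007]
```

```bash
python3 -m crank '[{"dp":[0.3,0.4,0],"angular":[0,0,0],"hand":0},{"dp":[0.512,0.71,0.1],"angular":[0,0,0],"hand":0},{"dp":[0.512,0.71,0.38],"angular":[0,0,0],"hand":0},{"dp":[0.512,0.71,0.38],"angular":[0,0,0],"hand":0},{"dp":[0.512,0.71,0.38],"angular":[0,0,0],"hand":0}]'
python3 -c "
from h import *
p,P=cam('wrist'); cv2.imwrite('pics/w1.png',p)
for c,s,Q in blobs(hsv(p,100,125,150),P,300): print(c,s,axes(Q),Q[:,2].min(),Q[:,2].max())
need([.395,-.182,.0175])"
```

```text
time_s: 4.28
position: [0.3942, -0.1814, 0.1005]
eef_rot: [[0.996, -0.091, -0.001], [-0.091, -0.996, 0.001], [-0.001, -0.0, -1.0]]
ft_force: [0.4, 0.8, 0.3]
grip_width: 0.998
grasp_force: 0.0
[310.04435661  84.13746157] 2277 [ 0.49779124 -0.18535036] 0.007379111855002701 0.05214502705561369
[522.35559347 106.35632464] 4103 [ 0.46989473 -0.31021011] 0.004873905859312605 0.05347536033401623
[508.74901246 232.66241264] 3291 [ 0.39251554 -0.30637387] 0.004796732412264221 0.052422173776984576
[316.46463307 240.90229885] 2262 [ 0.39420374 -0.18069834] 0.005843886984612079 0.05241431475409988
pos [ 0.3945 -0.1816  0.101 ] box [-0.0912 -0.4078  0.101 ] f [ 0.4 -0.  -0.3] w 0.998 gf 0.0 t 4.325
-> [ 0.395  -0.182   0.0175] dp [0.003 0.002 0.557]
ang [ 0.     -0.0001  0.0009]
```

View pics/w1.png

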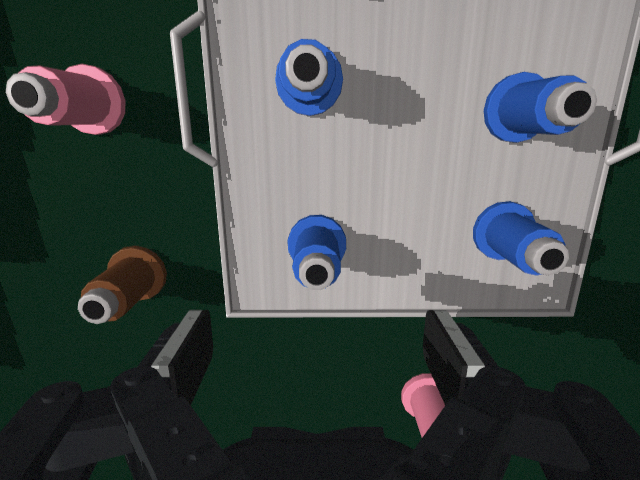

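The wrist picture shows blue nozzle A at (316,250), between the fingers' lines. Three more blue nozzles are at (308,75), (530,107) and (515,235). Brown (120,285) and pink (70,97), (425,400) stay clear.

```bash
python3 -m crank '[{"dp":[0,0,0.3],"angular":[0,0,0],"hand":0},{"dp":[0,0,0.557],"angular":[0,0,0],"hand":0},{"dp":[0,0,0.557],"angular":[0,0,0],"hand":0},{"dp":[0,0,0.557],"angular":[0,0,0],"hand":1},{"dp":[0,0,0.557],"angular":[0,0,0],"hand":1},{"dp":[0,0,0.557],"angular":[0,0,0],"hand":1},{"dp":[0,0,0.557],"angular":[0,0,0],"hand":1},{"dp":[0,0,0.557],"angular":[0,0,0],"hand":1}]' 30
python3 -m crank '[{"dp":[0,0,-0.2],"angular":[0,0,0],"hand":1},{"dp":[0,0,-0.6],"angular":[0,0,0],"hand":1},{"dp":[0,0,-0.95],"angular":[0,0,0],"hand":1},{"dp":[0,0,-0.95],"angular":[0,0,0],"hand":1},{"dp":[0,0,-0.95],"angular":[0,0,0],"hand":1}]'
python3 -c "
from h import *
t=lambda x,y,z:D+RB@np.array([x,y,z])
need(t(-.085,-.01,.16),t(-.085,-.01,.021))"
```

```text
time_s: 5.32
position: [0.3947, -0.1828, 0.0176]
eef_rot: [[0.996, -0.093, 0.002], [-0.093, -0.996, -0.001], [0.002, 0.0, -1.0]]
ft_force: [-1.7, 0.8, 12.5]
grip_width: 0.317
grasp_force: 28.7
time_s: 5.95
position: [0.3936, -0.1824, 0.159]
eef_rot: [[0.996, -0.093, 0.0], [-0.093, -0.996, -0.0], [0.0, 0.0, -1.0]]
ft_force: [0.1, 0.1, -1.8]
grip_width: 0.316
grasp_force: 29.9
pos [ 0.3936 -0.1824  0.159 ] box [-0.092  -0.4086  0.159 ] f [ 0.1  0.1 -1.8] w 0.316 gf 29.9 t 5.95
-> [0.4392 0.2137 0.16  ] dp [ 0.057 -2.657 -0.007]
-> [0.4392 0.2137 0.021 ] dp [ 0.057 -2.657  0.919]
ang [ 0.     -0.      0.0006]
```

```bash
python3 -m crank '[{"dp":[0,-0.3,0],"angular":[0,0,0],"hand":1},{"dp":[0,-0.7,0],"angular":[0,0,0],"hand":1},{"dp":[0.03,-1,0],"angular":[0,0,0],"hand":1},{"dp":[0.03,-1,0],"angular":[0,0,0],"hand":1}]'
python3 -m crank '[{"dp":[0,-0.4,0],"angular":[0,0,0],"hand":1},{"dp":[0,-0.7,0],"angular":[0,0,0],"hand":1},{"dp":[0.027,-1,0],"angular":[0,0,0],"hand":1},{"dp":[0.027,-1,0],"angular":[0,0,0],"hand":1}]'
python3 -m crank '[{"dp":[0,-0.3,0],"angular":[0,0,0],"hand":1},{"dp":[0,-0.65,0],"angular":[0,0,0],"hand":1},{"dp":[0,-0.65,0.1],"angular":[0,0,0],"hand":1},{"dp":[0,-0.65,0.4],"angular":[0,0,0],"hand":1},{"dp":[0,-0.65,0.6],"angular":[0,0,0],"hand":1},{"dp":[0,-0.65,0.6],"angular":[0,0,0],"hand":1}]'
python3 -c "
from h import *
t=lambda x,y,z:D+RB@np.array([x,y,z])
need(t(-.085,-.01,.021))"
```

```text
time_s: 6.45
position: [0.4115, -0.0311, 0.1575]
eef_rot: [[0.996, -0.089, -0.003], [-0.089, -0.996, 0.001], [-0.003, -0.0, -1.0]]
ft_force: [0.7, -0.6, -0.8]
grip_width: 0.315
grasp_force: 30.2
time_s: 6.95
position: [0.4303, 0.1167, 0.1578]
eef_rot: [[0.996, -0.09, -0.002], [-0.09, -0.996, -0.0], [-0.002, 0.0, -1.0]]
ft_force: [-0.6, -0.8, -0.9]
grip_width: 0.316
grasp_force: 30.3
time_s: 7.7
position: [0.437, 0.2096, 0.0663]
eef_rot: [[0.996, -0.094, -0.006], [-0.094, -0.996, -0.003], [-0.006, 0.004, -1.0]]
ft_force: [-0.4, -0.8, -0.6]
grip_width: 0.319
grasp_force: 30.4
pos [0.437  0.2096 0.0663] box [-0.0869 -0.0143  0.0663] f [-0.4 -0.8 -0.6] w 0.319 gf 30.4 t 7.7
-> [0.4392 0.2137 0.021 ] dp [ 0.014 -0.03   0.302]
ang [0.0006 0.001  0.0005]
```

```bash
python3 -m crank '[{"dp":[0.014,-0.03,0.15],"angular":[0,0,0],"hand":1},{"dp":[0.014,-0.03,0.25],"angular":[0,0,0],"hand":1},{"dp":[0.014,-0.03,0.305],"angular":[0,0,0],"hand":1},{"dp":[0.014,-0.03,0.305],"angular":[0,0,0],"hand":1},{"dp":[0.014,-0.03,0.305],"angular":[0,0,0],"hand":0.3},{"dp":[0.014,-0.03,0.305],"angular":[0,0,0],"hand":0.3},{"dp":[0.014,-0.03,0.305],"angular":[0,0,0],"hand":0.3}]'
python3 -m crank '[{"dp":[0,0,-0.2],"angular":[0,0,0],"hand":0.3},{"dp":[0,0,-0.6],"angular":[0,0,0],"hand":0.3},{"dp":[0,0,-0.9],"angular":[0,0,0],"hand":0},{"dp":[0,0,-0.9],"angular":[0,0,0],"hand":0},{"dp":[0,0.5,-0.9],"angular":[0,0,0],"hand":0},{"dp":[0,1,-0.9],"angular":[0,0,0],"hand":0},{"dp":[0,1,-0.9],"angular":[0,0,0],"hand":0}]'
python3 -c "
from h import *
nozz(['scene','side','wrist'])
need([.4965,-.187,.1],[.4965,-.187,.0195])"
```

```text
time_s: 8.57
position: [0.4422, 0.2169, 0.0236]
eef_rot: [[0.996, -0.093, 0.001], [-0.093, -0.996, 0.0], [0.001, -0.0, -1.0]]
ft_force: [-0.1, -1.0, -0.3]
grip_width: 0.701
grasp_force: 0.0
time_s: 9.45
position: [0.4264, 0.065, 0.1573]
eef_rot: [[0.996, -0.094, -0.002], [-0.094, -0.996, -0.001], [-0.002, 0.001, -1.0]]
ft_force: [0.3, 0.7, -0.2]
grip_width: 0.998
grasp_force: 0.0
scene [367. 211.] 177 axis [0.4393 0.2148] box [-0.085  -0.0089] z [0.011 0.053]
scene [244. 320.] 377 axis [ 0.4953 -0.187 ] box [ 0.0096 -0.4034] z [0.007 0.051]
scene [153. 327.] 402 axis [ 0.3912 -0.3076] box [-0.0823 -0.5334] z [0.007 0.051]
scene [177. 351.] 430 axis [ 0.4683 -0.3112] box [-0.0053 -0.5296] z [0.008 0.05 ]
scene red top z 0.392 1277
scene white top z 0.0518 109
scene green top z 0.052 116
side [228. 226.] 144 axis [0.443  0.2155] box [-0.0814 -0.0078] z [0.024 0.075]
side [393. 330.] 428 axis [ 0.4977 -0.187 ] box [ 0.012  -0.4031] z [0.007 0.05 ]
side [443. 386.] 548 axis [ 0.4705 -0.311 ] box [-0.003  -0.5292] z [0.007 0.05 ]
side [406. 416.] 590 axis [ 0.3934 -0.3074] box [-0.0801 -0.5331] z [0.007 0.05 ]
side red top z 0.0408 122
side white top z 0.0515 115
side green top z 0.0513 107
wrist [629. 104.] 1035 axis [ 0.4971 -0.1855] box [ 0.0112 -0.4017] z [0.006 0.02 ]
wrist [128. 223.] 2087 axis [0.4415 0.2168] box [-0.083  -0.0067] z [0.009 0.053]
wrist red top z 0.0416 1334
wrist white top z 0.0522 1750
wrist green top z 0.0522 2128
pos [0.4274 0.0666 0.1576] box [-0.0825 -0.1575  0.1576] f [-0.2 -0.5  0.3] w 1.002 gf 0.0 t 9.6
-> [ 0.4965 -0.187   0.1   ] dp [0.62  1.639 0.384]
-> [ 0.4965 -0.187   0.0195] dp [0.62  1.639 0.92 ]
ang [0.     0.0002 0.0002]
```

View pics/last_scene.png

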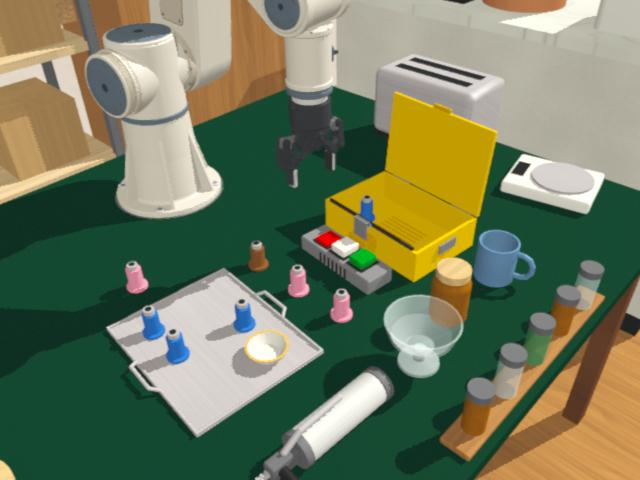

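The picture shows nozzle A standing upright in the box at (367,210). The other three blue ones are unmoved at (243,314), (152,322) and (177,345). Next is B.

```bash
python3 -m crank '[{"dp":[0.3,0.4,0],"angular":[0,0,0],"hand":0},{"dp":[0.6,0.8,0],"angular":[0,0,0],"hand":0},{"dp":[0.6,0.8,0],"angular":[0,0,0],"hand":0}]'
python3 -m crank '[{"dp":[0.02,0.5,0],"angular":[0,0,0],"hand":0},{"dp":[0.02,0.839,0.2],"angular":[0,0,0],"hand":0},{"dp":[0.02,0.839,0.384],"angular":[0,0,0],"hand":0},{"dp":[0.02,0.839,0.384],"angular":[0,0,0],"hand":0},{"dp":[0.02,0.839,0.384],"angular":[0,0,0],"hand":0}]'
python3 -c "
from h import *
nozz(['wrist'])
need([.4967,-.187,.0195])"
```

```text
time_s: 9.98
position: [0.5085, -0.0615, 0.1578]
eef_rot: [[0.996, -0.094, 0.001], [-0.094, -0.996, -0.0], [0.001, 0.0, -1.0]]
ft_force: [-0.1, 1.2, -0.7]
grip_width: 1.002
grasp_force: 0.0
time_s: 10.6
position: [0.4985, -0.1849, 0.101]
eef_rot: [[0.996, -0.092, 0.0], [-0.092, -0.996, 0.0], [-0.0, -0.0, -1.0]]
ft_force: [-1.3, -0.5, -0.3]
grip_width: 1.001
grasp_force: 0.0
wrist [319. 244.] 2246 axis [ 0.496  -0.1855] box [ 0.0102 -0.4018] z [0.009 0.051]
wrist [507. 271.] 3148 axis [ 0.4697 -0.31  ] box [-0.0039 -0.5282] z [0.007 0.051]
wrist [503. 356.] 813 axis [ 0.3925 -0.306 ] box [-0.0812 -0.5317] z [0.006 0.045]
wrist red top z nan 0
wrist white top z nan 0
wrist green top z nan 0
pos [ 0.4988 -0.185   0.1015] box [ 0.0129 -0.401   0.1015] f [-0.1 -0.2 -0.2] w 0.999 gf 0.0 t 10.65
-> [ 0.4967 -0.187   0.0195] dp [-0.013  0.015  0.547]
ang [ 0.     -0.0002  0.0009]
  return np.nanmean(a, axis, out=out, keepdims=keepdims)
```

```bash
python3 -m crank '[{"dp":[-0.013,0.015,0.3],"angular":[0,0,0],"hand":0},{"dp":[-0.013,0.015,0.547],"angular":[0,0,0],"hand":0},{"dp":[-0.013,0.015,0.547],"angular":[0,0,0],"hand":0},{"dp":[-0.013,0.015,0.547],"angular":[0,0,0],"hand":1},{"dp":[-0.013,0.015,0.547],"angular":[0,0,0],"hand":1},{"dp":[-0.013,0.015,0.547],"angular":[0,0,0],"hand":1},{"dp":[-0.013,0.015,0.547],"angular":[0,0,0],"hand":1},{"dp":[-0.013,0.015,0.547],"angular":[0,0,0],"hand":1}]' 30
python3 -m crank '[{"dp":[0,0,-0.2],"angular":[0,0,0],"hand":1},{"dp":[0,0,-0.6],"angular":[0,0,0],"hand":1},{"dp":[0,0,-0.94],"angular":[0,0,0],"hand":1},{"dp":[0,0,-0.94],"angular":[0,0,0],"hand":1},{"dp":[-0.1,-0.3,-0.94],"angular":[0,0,0],"hand":1},{"dp":[-0.2,-0.7,-0.94],"angular":[0,0,0],"hand":1},{"dp":[-0.27,-1,-0.94],"angular":[0,0,0],"hand":1}]'
python3 -m crank '[{"dp":[0,-0.4,0],"angular":[0,0,0],"hand":1},{"dp":[0,-0.8,0],"angular":[0,0,0],"hand":1},{"dp":[0,-1,0],"angular":[0,0,0],"hand":1},{"dp":[0,-1,0],"angular":[0,0,0],"hand":1}]'
python3 -c "
from h import *
t=lambda x,y,z:D+RB@np.array([x,y,z])
need(t(-.03,-.01,.15),t(-.03,-.01,.0225))"
```

```text
time_s: 11.65
position: [0.4963, -0.1883, 0.0198]
eef_rot: [[0.996, -0.093, 0.002], [-0.093, -0.996, -0.0], [0.002, 0.0, -1.0]]
ft_force: [-1.1, 1.4, 7.5]
grip_width: 0.316
grasp_force: 29.0
time_s: 12.52
position: [0.4677, -0.0332, 0.1587]
eef_rot: [[0.996, -0.093, -0.002], [-0.093, -0.996, 0.0], [-0.002, -0.0, -1.0]]
ft_force: [0.3, -0.6, -1.1]
grip_width: 0.317
grasp_force: 29.9
time_s: 13.02
position: [0.4826, 0.1161, 0.1587]
eef_rot: [[0.996, -0.09, -0.001], [-0.09, -0.996, -0.0], [-0.001, 0.0, -1.0]]
ft_force: [0.9, -0.2, -1.2]
grip_width: 0.318
grasp_force: 30.0
pos [0.4826 0.1161 0.1587] box [-0.0324 -0.103   0.1587] f [ 0.9 -0.2 -1.2] w 0.318 gf 30.0 t 13.025
-> [0.494  0.2084 0.15  ] dp [ 0.02  -0.62   0.058]
-> [0.494  0.2084 0.0225] dp [ 0.021 -0.62   0.908]
ang [0.     0.0002 0.0011]
```

```bash
python3 -m crank '[{"dp":[0.02,-0.4,0],"angular":[0,0,0],"hand":1},{"dp":[0.02,-0.62,0.1],"angular":[0,0,0],"hand":1},{"dp":[0.02,-0.62,0.4],"angular":[0,0,0],"hand":1},{"dp":[0.02,-0.62,0.65],"angular":[0,0,0],"hand":1},{"dp":[0.02,-0.62,0.82],"angular":[0,0,0],"hand":1},{"dp":[0.02,-0.62,0.908],"angular":[0,0,0],"hand":1},{"dp":[0.02,-0.62,0.908],"angular":[0,0,0],"hand":1},{"dp":[0.02,-0.62,0.908],"angular":[0,0,0],"hand":0.3}]'
python3 -m crank '[{"dp":[0,0,0],"angular":[0,0,0],"hand":0.3},{"dp":[0,0,0],"angular":[0,0,0],"hand":0.3},{"dp":[0,0,-0.2],"angular":[0,0,0],"hand":0.3},{"dp":[0,0,-0.6],"angular":[0,0,0],"hand":0.3},{"dp":[0,0,-0.9],"angular":[0,0,0],"hand":0},{"dp":[0,0.2,-0.9],"angular":[0,0,0],"hand":0},{"dp":[0,0.6,-0.9],"angular":[0,0,0],"hand":0},{"dp":[0,1,-0.9],"angular":[0,0,0],"hand":0}]'
python3 -m crank '[{"dp":[0,0.4,0],"angular":[0,0,0],"hand":0},{"dp":[0,0.8,0],"angular":[0,0,0],"hand":0},{"dp":[0,1,0],"angular":[0,0,0],"hand":0}]'
python3 -m crank '[{"dp":[0,0.4,0],"angular":[0,0,0],"hand":0},{"dp":[0.17,0.8,0],"angular":[0,0,0],"hand":0},{"dp":[0.17,1,0],"angular":[0,0,0],"hand":0},{"dp":[0.17,1,0],"angular":[0,0,0],"hand":0}]'
python3 -c "
from h import *
nozz()
need([.4698,-.3108,.1],[.4698,-.3108,.0205])"
```

```text
time_s: 14.02
position: [0.4952, 0.2065, 0.0238]
eef_rot: [[0.996, -0.093, 0.001], [-0.093, -0.996, 0.0], [0.001, -0.0, -1.0]]
ft_force: [-0.2, 1.1, 0.5]
grip_width: 0.519
grasp_force: 0.0
time_s: 15.02
position: [0.4807, 0.0562, 0.1589]
eef_rot: [[0.996, -0.091, 0.001], [-0.091, -0.996, 0.0], [0.001, -0.0, -1.0]]
ft_force: [0.9, -0.7, 1.1]
grip_width: 1.002
grasp_force: 0.0
time_s: 15.4
position: [0.4664, -0.0945, 0.1588]
eef_rot: [[0.996, -0.095, 0.001], [-0.095, -0.996, -0.0], [0.001, 0.0, -1.0]]
ft_force: [0.7, 0.8, 0.2]
grip_width: 1.001
grasp_force: 0.0
time_s: 15.9
position: [0.4783, -0.2457, 0.1586]
eef_rot: [[0.995, -0.096, 0.001], [-0.096, -0.995, -0.001], [0.001, 0.001, -1.0]]
ft_force: [0.7, 0.5, -1.3]
grip_width: 0.996
grasp_force: 0.0
scene [367. 211.] 178 axis [0.4396 0.215 ] box [-0.0848 -0.0087] z [0.01  0.052]
scene [383. 222.] 172 axis [0.4923 0.2045] box [-0.0313 -0.014 ] z [0.012 0.053]
scene [153. 327.] 400 axis [ 0.391  -0.3076] box [-0.0826 -0.5335] z [0.008 0.051]
scene [177. 351.] 433 axis [ 0.4683 -0.3113] box [-0.0052 -0.5297] z [0.008 0.051]
scene red top z 0.0413 100
scene white top z 0.0521 102
scene green top z 0.0517 116
side [252. 218.] 121 axis [0.4956 0.2047] box [-0.028  -0.0134] z [0.028 0.074]
side [228. 226.] 144 axis [0.4432 0.2154] box [-0.0812 -0.0079] z [0.022 0.074]
side [443. 386.] 549 axis [ 0.4706 -0.3111] box [-0.003  -0.5292] z [0.007 0.05 ]
side [407. 416.] 590 axis [ 0.3935 -0.3073] box [-0.0801 -0.533 ] z [0.007 0.05 ]
side red top z 0.0406 119
side white top z 0.0513 106
side green top z 0.0514 105
pos [ 0.478  -0.2434  0.1583] box [-0.0022 -0.4612  0.1583] f [-0.   0.7  0.1] w 1.003 gf 0.0 t 16.0
-> [ 0.4698 -0.3108  0.1   ] dp [-0.012  0.453  0.388]
-> [ 0.4698 -0.3108  0.0205] dp [-0.012  0.453  0.918]
ang [-0.0001  0.0001  0.0005]
```

```bash
python3 -m crank '[{"dp":[-0.012,0.453,0],"angular":[0,0,0],"hand":0},{"dp":[-0.012,0.453,0.3],"angular":[0,0,0],"hand":0},{"dp":[-0.012,0.453,0.6],"angular":[0,0,0],"hand":0},{"dp":[-0.012,0.453,0.918],"angular":[0,0,0],"hand":0},{"dp":[-0.012,0.453,0.918],"angular":[0,0,0],"hand":0},{"dp":[-0.012,0.453,0.918],"angular":[0,0,0],"hand":1},{"dp":[-0.012,0.453,0.918],"angular":[0,0,0],"hand":1},{"dp":[-0.012,0.453,0.918],"angular":[0,0,0],"hand":1}]' 30
python3 -m crank '[{"dp":[0,0,0],"angular":[0,0,0],"hand":1},{"dp":[0,0,0],"angular":[0,0,0],"hand":1},{"dp":[0,0,-0.2],"angular":[0,0,0],"hand":1},{"dp":[0,0,-0.6],"angular":[0,0,0],"hand":1},{"dp":[0,0,-0.93],"angular":[0,0,0],"hand":1},{"dp":[0,-0.3,-0.93],"angular":[0,0,0],"hand":1},{"dp":[0,-0.6,-0.93],"angular":[0,0,0],"hand":1},{"dp":[0,-1,-0.93],"angular":[0,0,0],"hand":1}]'
python3 -m crank '[{"dp":[0.1,-0.4,0],"angular":[0,0,0],"hand":1},{"dp":[0.2,-0.8,0],"angular":[0,0,0],"hand":1},{"dp":[0.228,-1,0],"angular":[0,0,0],"hand":1}]'
python3 -m crank '[{"dp":[0,-0.4,0],"angular":[0,0,0],"hand":1},{"dp":[0,-0.8,0],"angular":[0,0,0],"hand":1},{"dp":[0,-1,0],"angular":[0,0,0],"hand":1},{"dp":[0,-1,0],"angular":[0,0,0],"hand":1}]'
python3 -c "
from h import *
t=lambda x,y,z:D+RB@np.array([x,y,z])
need(t(.03,-.01,.15),t(.03,-.01,.0235))"
```

```text
time_s: 17.0
position: [0.4712, -0.3117, 0.0223]
eef_rot: [[0.996, -0.093, 0.002], [-0.093, -0.996, -0.002], [0.002, 0.001, -1.0]]
ft_force: [0.3, -0.4, -0.6]
grip_width: 0.378
grasp_force: 0.0
time_s: 18.0
position: [0.4845, -0.1612, 0.1611]
eef_rot: [[0.996, -0.095, 0.002], [-0.095, -0.996, -0.001], [0.002, 0.0, -1.0]]
ft_force: [0.9, 0.7, -0.2]
grip_width: 0.317
grasp_force: 29.8
time_s: 18.38
position: [0.5331, -0.013, 0.161]
eef_rot: [[0.996, -0.091, 0.002], [-0.091, -0.996, 0.0], [0.002, -0.0, -1.0]]
ft_force: [-0.6, -0.5, -0.8]
grip_width: 0.317
grasp_force: 29.9
time_s: 18.88
position: [0.5462, 0.1357, 0.1607]
eef_rot: [[0.996, -0.09, 0.001], [-0.09, -0.996, 0.0], [0.001, -0.001, -1.0]]
ft_force: [0.7, -0.2, -1.3]
grip_width: 0.311
grasp_force: 29.9
pos [0.5462 0.1357 0.1607] box [ 0.0291 -0.0773  0.1607] f [ 0.7 -0.2 -1.3] w 0.311 gf 29.9 t 18.875
-> [0.5537 0.2025 0.15  ] dp [ 0.009 -0.448  0.072]
-> [0.5537 0.2025 0.0235] dp [ 0.009 -0.448  0.915]
ang [-0.0001 -0.0001  0.0011]
```

```bash
python3 -m crank '[{"dp":[0.009,-0.448,0],"angular":[0,0,0],"hand":1},{"dp":[0.009,-0.448,0.1],"angular":[0,0,0],"hand":1},{"dp":[0.009,-0.448,0.4],"angular":[0,0,0],"hand":1},{"dp":[0.009,-0.448,0.65],"angular":[0,0,0],"hand":1},{"dp":[0.009,-0.448,0.82],"angular":[0,0,0],"hand":1},{"dp":[0.009,-0.448,0.91],"angular":[0,0,0],"hand":1},{"dp":[0.009,-0.448,0.91],"angular":[0,0,0],"hand":1},{"dp":[0.009,-0.448,0.91],"angular":[0,0,0],"hand":0.3}]'
python3 -m crank '[{"dp":[0,0,0],"angular":[0,0,0],"hand":0.3},{"dp":[0,0,0],"angular":[0,0,0],"hand":0.3},{"dp":[0,0,-0.2],"angular":[0,0,0],"hand":0.3},{"dp":[0,0,-0.6],"angular":[0,0,0],"hand":0.3},{"dp":[0,0,-0.9],"angular":[0,0,0],"hand":0},{"dp":[0,0.2,-0.9],"angular":[0,0,0],"hand":0},{"dp":[0,0.6,-0.9],"angular":[0,0,0],"hand":0},{"dp":[0,1,-0.9],"angular":[0,0,0],"hand":0}]'
python3 -m crank '[{"dp":[-0.2,0.4,0],"angular":[0,0,0],"hand":0},{"dp":[-0.4,0.8,0],"angular":[0,0,0],"hand":0},{"dp":[-0.5,1,0],"angular":[0,0,0],"hand":0}]'
python3 -m crank '[{"dp":[-0.1,0.4,0],"angular":[0,0,0],"hand":0},{"dp":[-0.24,0.8,0],"angular":[0,0,0],"hand":0},{"dp":[-0.24,1,0],"angular":[0,0,0],"hand":0},{"dp":[-0.24,1,0],"angular":[0,0,0],"hand":0}]'
python3 -c "
from h import *
nozz()
need([.3925,-.3073,.1],[.3925,-.3073,.0205])"
```

```text
time_s: 19.88
position: [0.554, 0.1999, 0.0242]
eef_rot: [[0.996, -0.093, 0.001], [-0.093, -0.996, 0.0], [0.001, -0.0, -1.0]]
ft_force: [0.1, 0.3, 0.6]
grip_width: 0.512
grasp_force: 0.0
time_s: 20.88
position: [0.5396, 0.05, 0.1591]
eef_rot: [[0.996, -0.091, 0.001], [-0.091, -0.996, -0.0], [0.001, -0.0, -1.0]]
ft_force: [0.7, -0.2, -0.2]
grip_width: 0.996
grasp_force: 0.0
time_s: 21.25
position: [0.4495, -0.0929, 0.1589]
eef_rot: [[0.996, -0.093, -0.0], [-0.093, -0.996, -0.0], [0.0, 0.0, -1.0]]
ft_force: [0.1, -0.7, 1.1]
grip_width: 1.001
grasp_force: 0.0
time_s: 21.75
position: [0.4012, -0.2391, 0.159]
eef_rot: [[0.995, -0.096, 0.001], [-0.096, -0.995, -0.001], [0.001, 0.001, -1.0]]
ft_force: [-0.5, 0.5, 0.6]
grip_width: 1.001
grasp_force: 0.0
scene [367. 211.] 178 axis [0.44   0.2147] box [-0.0843 -0.0089] z [0.01  0.054]
scene [383. 222.] 172 axis [0.4926 0.2041] box [-0.0309 -0.0144] z [0.012 0.053]
scene [402. 233.] 178 axis [0.5494 0.1986] box [ 0.0261 -0.0144] z [0.011 0.053]
scene [153. 327.] 400 axis [ 0.3913 -0.3077] box [-0.0823 -0.5335] z [0.007 0.051]
scene red top z 0.0413 96
scene white top z 0.0519 101
scene green top z 0.052 106
side [275. 209.] 110 axis [0.5525 0.1981] box [ 0.0293 -0.0146] z [0.025 0.074]
side [252. 218.] 123 axis [0.4957 0.205 ] box [-0.0279 -0.0132] z [0.027 0.075]
side [228. 226.] 142 axis [0.4429 0.2153] box [-0.0815 -0.008 ] z [0.022 0.073]
side [407. 416.] 590 axis [ 0.3934 -0.3074] box [-0.0801 -0.5331] z [0.007 0.05 ]
side red top z 0.0405 121
side white top z 0.0512 117
side green top z 0.0514 107
pos [ 0.4012 -0.237   0.1587] box [-0.0792 -0.4622  0.1587] f [ 1.5  0.1 -0.3] w 1.0 gf 0.0 t 21.85
-> [ 0.3925 -0.3073  0.1   ] dp [-0.014  0.472  0.391]
-> [ 0.3925 -0.3073  0.0205] dp [-0.014  0.472  0.921]
ang [-0.0001  0.      0.0005]
```

```bash
python3 -m crank '[{"dp":[-0.014,0.472,0],"angular":[0,0,0],"hand":0},{"dp":[-0.014,0.472,0.3],"angular":[0,0,0],"hand":0},{"dp":[-0.014,0.472,0.6],"angular":[0,0,0],"hand":0},{"dp":[-0.014,0.472,0.918],"angular":[0,0,0],"hand":0},{"dp":[-0.014,0.472,0.918],"angular":[0,0,0],"hand":0},{"dp":[-0.014,0.472,0.918],"angular":[0,0,0],"hand":1},{"dp":[-0.014,0.472,0.918],"angular":[0,0,0],"hand":1},{"dp":[-0.014,0.472,0.918],"angular":[0,0,0],"hand":1}]' 30
python3 -m crank '[{"dp":[0,0,0],"angular":[0,0,0],"hand":1},{"dp":[0,0,0],"angular":[0,0,0],"hand":1},{"dp":[0,0,-0.2],"angular":[0,0,0],"hand":1},{"dp":[0,0,-0.6],"angular":[0,0,0],"hand":1},{"dp":[0,0,-0.93],"angular":[0,0,0],"hand":1},{"dp":[0.1,-0.3,-0.93],"angular":[0,0,0],"hand":1},{"dp":[0.2,-0.6,-0.93],"angular":[0,0,0],"hand":1},{"dp":[0.3,-1,-0.93],"angular":[0,0,0],"hand":1}]'
python3 -m crank '[{"dp":[0.2,-0.4,0],"angular":[0,0,0],"hand":1},{"dp":[0.4,-0.75,0],"angular":[0,0,0],"hand":1},{"dp":[0.5,-1,0],"angular":[0,0,0],"hand":1}]'
python3 -m crank '[{"dp":[0.15,-0.4,0],"angular":[0,0,0],"hand":1},{"dp":[0.3,-0.8,0],"angular":[0,0,0],"hand":1},{"dp":[0.3,-1,0],"angular":[0,0,0],"hand":1},{"dp":[0.3,-1,0],"angular":[0,0,0],"hand":1}]'
python3 -c "
from h import *
t=lambda x,y,z:D+RB@np.array([x,y,z])
need(t(.085,-.01,.15),t(.085,-.01,.0235))"
```

```text
time_s: 22.85
position: [0.3936, -0.3081, 0.0225]
eef_rot: [[0.996, -0.093, 0.002], [-0.093, -0.996, -0.002], [0.002, 0.001, -1.0]]
ft_force: [0.5, 0.3, 0.2]
grip_width: 0.376
grasp_force: 0.0
time_s: 23.85
position: [0.4522, -0.1617, 0.1615]
eef_rot: [[0.996, -0.095, 0.002], [-0.095, -0.996, -0.001], [0.002, 0.001, -1.0]]
ft_force: [0.7, 1.0, 0.3]
grip_width: 0.317
grasp_force: 29.9
time_s: 24.22
position: [0.5416, -0.0177, 0.1613]
eef_rot: [[0.996, -0.092, 0.002], [-0.092, -0.996, 0.0], [0.002, -0.0, -1.0]]
ft_force: [0.2, -0.8, -0.1]
grip_width: 0.314
grasp_force: 29.9
time_s: 24.72
position: [0.599, 0.1274, 0.1608]
eef_rot: [[0.996, -0.09, 0.001], [-0.09, -0.996, 0.0], [0.001, -0.001, -1.0]]
ft_force: [0.4, 0.7, -0.9]
grip_width: 0.31
grasp_force: 30.0
pos [0.599  0.1274 0.1608] box [ 0.0823 -0.0804  0.1608] f [ 0.4  0.7 -0.9] w 0.31 gf 30.0 t 24.725
-> [0.6084 0.1972 0.15  ] dp [ 0.021 -0.469  0.073]
-> [0.6084 0.1972 0.0235] dp [ 0.02  -0.469  0.916]
ang [-0.0001 -0.0001  0.0011]
```

```bash
python3 -m crank '[{"dp":[0.02,-0.469,0],"angular":[0,0,0],"hand":1},{"dp":[0.02,-0.469,0.1],"angular":[0,0,0],"hand":1},{"dp":[0.02,-0.469,0.4],"angular":[0,0,0],"hand":1},{"dp":[0.02,-0.469,0.65],"angular":[0,0,0],"hand":1},{"dp":[0.02,-0.469,0.82],"angular":[0,0,0],"hand":1},{"dp":[0.02,-0.469,0.91],"angular":[0,0,0],"hand":1},{"dp":[0.02,-0.469,0.91],"angular":[0,0,0],"hand":1},{"dp":[0.02,-0.469,0.91],"angular":[0,0,0],"hand":0.3}]'
python3 -m crank '[{"dp":[0,0,0],"angular":[0,0,0],"hand":0.3},{"dp":[0,0,0],"angular":[0,0,0],"hand":0.3},{"dp":[0,0,-0.2],"angular":[0,0,0],"hand":0.3},{"dp":[0,0,-0.6],"angular":[0,0,0],"hand":0.3},{"dp":[0,0,-0.9],"angular":[0,0,0],"hand":0.3},{"dp":[0,0,-1],"angular":[0,0,0],"hand":1},{"dp":[-0.4,0.2,-1],"angular":[0,0,0],"hand":1},{"dp":[-0.7,0.4,-1],"angular":[0,0,0],"hand":1}]'
python3 -m crank '[{"dp":[-0.3,0.4,-0.4],"angular":[0,0,0],"hand":1},{"dp":[-0.6,0.8,-0.8],"angular":[0,0,0],"hand":1},{"dp":[-0.8,0.8,-0.8],"angular":[0,0,0],"hand":1},{"dp":[-0.8,0.8,-0.8],"angular":[0,0,0],"hand":1}]'
python3 -c "
from h import *
nozz()
t=lambda x,y,z:D+RB@np.array([x,y,z])
need(t(0,.14,.3),t(0,.14,.215))"
```

```text
time_s: 25.72
position: [0.6087, 0.1944, 0.0246]
eef_rot: [[0.996, -0.093, 0.001], [-0.093, -0.996, 0.0], [0.001, -0.0, -1.0]]
ft_force: [0.3, -0.7, 0.6]
grip_width: 0.518
grasp_force: 0.0
time_s: 26.72
position: [0.496, 0.1444, 0.173]
eef_rot: [[0.996, -0.092, -0.002], [-0.092, -0.996, -0.0], [-0.001, 0.001, -1.0]]
ft_force: [-0.5, -0.4, 0.9]
grip_width: 0.063
grasp_force: 0.0
time_s: 27.22
position: [0.3654, 0.0355, 0.2947]
eef_rot: [[0.996, -0.094, 0.001], [-0.094, -0.996, -0.0], [0.001, 0.0, -1.0]]
ft_force: [0.7, 0.1, -0.1]
grip_width: -0.001
grasp_force: 0.0
scene [367. 211.] 178 axis [0.4398 0.215 ] box [-0.0845 -0.0086] z [0.01  0.053]
scene [383. 222.] 172 axis [0.4922 0.2045] box [-0.0314 -0.014 ] z [0.011 0.053]
scene [402. 233.] 177 axis [0.549  0.1983] box [ 0.0258 -0.0147] z [0.012 0.053]
scene [421. 242.] 117 axis [0.6044 0.1936] box [ 0.0814 -0.014 ] z [0.021 0.053]
scene red top z 0.0413 94
scene white top z 0.052 101
scene green top z 0.0521 103
side [297. 201.] 111 axis [0.6075 0.1926] box [ 0.0846 -0.0147] z [0.027 0.074]
side [275. 209.] 109 axis [0.5524 0.1983] box [ 0.0291 -0.0143] z [0.026 0.074]
side [252. 218.] 119 axis [0.4961 0.205 ] box [-0.0276 -0.0132] z [0.028 0.074]
side [228. 226.] 143 axis [0.4431 0.2153] box [-0.0813 -0.0081] z [0.023 0.074]
side red top z 0.0406 123
side white top z 0.0512 108
side green top z 0.0512 107
pos [0.3664 0.0359 0.2946] box [-0.1403 -0.194   0.2946] f [ 0.6 -0.4  0.2] w -0.002 gf 0.0 t 27.325
-> [0.5384 0.3547 0.3   ] dp [ 0.942 -2.224 -0.035]
-> [0.5384 0.3547 0.215 ] dp [ 0.941 -2.224  0.532]
ang [-0.     -0.0002  0.0005]
```

View pics/last_scene.png

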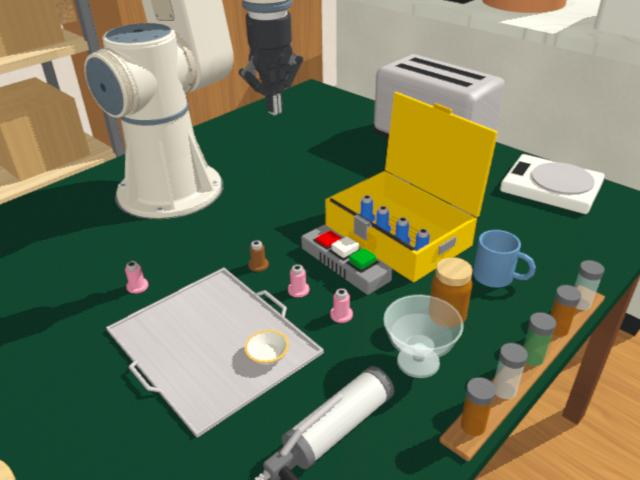

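The picture shows all four blue nozzles upright in the box (367–423, 205–240) and the tray holding only the dish. The lid is still open. Before going behind it I check that the space is free.

```bash
python3 -c "
from h import *
for n in ('scene','side'):
    p,P=cam(n); B=(P-D)@RB
    M=(abs(B[...,0])<.12)&(B[...,1]>.125)&(B[...,1]<.45)&(P[...,2]>.05)
    Q=B[M]; print(n,M.sum(), np.percentile(Q,[1,50,99],axis=0).round(3) if M.sum() else '')
    M=(abs(B[...,0])<.12)&(B[...,1]>.08)&(B[...,1]<.2)&(P[...,2]>.2)&(P[...,2]<.24); print('lid y at z .2-.24',np.percentile(B[M][:,1],[2,50,98]).round(3))
"
python3 -m crank '[{"dp":[0.3,-0.3,-0.2],"angular":[0,0,0],"hand":1},{"dp":[0.6,-0.6,-0.2],"angular":[0,0,0],"hand":1},{"dp":[0.94,-1,-0.2],"angular":[0,0,0],"hand":1},{"dp":[0.94,-1,-0.2],"angular":[0,0,0],"hand":1}]'
```

```text
scene 1215 [[-0.12   0.33   0.08 ]
 [-0.1    0.384  0.157]
 [-0.091  0.449  0.191]]
lid y at z .2-.24 [0.099 0.103 0.108]
side 723 [[-0.12   0.329  0.052]
 [-0.108  0.337  0.138]
 [-0.093  0.44   0.19 ]]
lid y at z .2-.24 [0.1   0.104 0.108]
time_s: 27.92
position: [0.5242, 0.176, 0.3214]
eef_rot: [[0.996, -0.091, -0.002], [-0.091, -0.996, -0.0], [-0.002, 0.001, -1.0]]
ft_force: [-1.2, -0.8, -0.0]
grip_width: 0.001
grasp_force: 0.0
```

```bash
python3 -m crank '[{"dp":[0,-0.4,0],"angular":[0,0,0],"hand":1},{"dp":[0,-0.8,0],"angular":[0,0,0],"hand":1},{"dp":[0,-1,0],"angular":[0,0,0],"hand":1}]'
python3 -m crank '[{"dp":[0,-0.27,0],"angular":[0,0,0],"hand":1},{"dp":[0,-0.27,0],"angular":[0,0,0],"hand":1},{"dp":[0,-0.27,0.35],"angular":[0,0,0],"hand":1},{"dp":[0,-0.27,0.7],"angular":[0,0,0],"hand":1},{"dp":[0,-0.27,0.7],"angular":[0,0,0],"hand":1}]'
python3 -c "
from h import *
t=lambda x,y,z:D+RB@np.array([x,y,z])
need(t(0,.09,.215),t(0,.045,.215))"
```

```text
time_s: 28.3
position: [0.5359, 0.3261, 0.3211]
eef_rot: [[0.996, -0.09, -0.003], [-0.09, -0.996, -0.001], [-0.002, 0.001, -1.0]]
ft_force: [0.5, -0.8, 0.8]
grip_width: 0.002
grasp_force: 0.0
time_s: 28.92
position: [0.5372, 0.3607, 0.2137]
eef_rot: [[0.996, -0.093, -0.008], [-0.093, -0.996, -0.005], [-0.007, 0.006, -1.0]]
ft_force: [1.1, 0.3, -0.4]
grip_width: 0.003
grasp_force: 0.0
pos [0.5372 0.3607 0.2137] box [-0.0018  0.1458  0.2137] f [ 1.1  0.3 -0.4] w 0.003 gf 0.0 t 28.925
-> [0.5335 0.305  0.215 ] dp [ 0.01   0.372 -0.006]
-> [0.5292 0.2602 0.215 ] dp [ 0.009  0.672 -0.004]
ang [0.001  0.0012 0.0006]
```

```bash
python3 -m crank '[{"dp":[0,0.1,0],"angular":[0,0,0],"hand":1},{"dp":[0,0.18,0],"angular":[0,0,0],"hand":1},{"dp":[0,0.26,0],"angular":[0,0,0],"hand":1},{"dp":[0,0.34,0],"angular":[0,0,0],"hand":1},{"dp":[0,0.42,0],"angular":[0,0,0],"hand":1},{"dp":[0,0.5,0],"angular":[0,0,0],"hand":1},{"dp":[0,0.58,0],"angular":[0,0,0],"hand":1},{"dp":[0,0.66,0],"angular":[0,0,0],"hand":1}]'
cat >> h.py <<'E'
def lid(n="scene"):
    p,P=cam(n); B=(P-D)@RB
    M=(hsv(p,20,30,150)>0)&(abs(B[...,0])<.12)&(B[...,1]>-.12)&(B[...,1]<.2)&(P[...,2]>.06)
    Q=B[M]; r=np.hypot(Q[:,1]-.09,Q[:,2]-.07); a=np.arctan2(Q[:,2]-.07,.09-Q[:,1]); a=a[(r>.1)&(r<.19)]
    print("lid angle",np.median(a).round(3),np.percentile(a,[10,90]).round(3),len(a)); cv2.imwrite("pics/last_%s.png"%n,p)
E
python3 -c "
from h import *
need(); lid()"
```

```text
time_s: 29.92
position: [0.5302, 0.2632, 0.2188]
eef_rot: [[0.996, -0.093, -0.0], [-0.093, -0.996, -0.0], [-0.0, 0.0, -1.0]]
ft_force: [0.2, 0.7, -0.0]
grip_width: -0.0
grasp_force: 0.3
pos [0.5302 0.2632 0.2188] box [0.0007 0.0481 0.2188] f [ 0.2  0.7 -0. ] w -0.0 gf 0.3 t 29.925
ang [0.     0.     0.0006]
lid angle 1.18 [1.000e-03 1.194e+00] 3034
```

```bash
python3 -m crank '[{"dp":[0,0,-0.3],"angular":[0,0,0],"hand":1},{"dp":[0,0,-0.7],"angular":[0,0,0],"hand":1},{"dp":[0,0,-0.7],"angular":[0,0,0],"hand":1},{"dp":[0,0,-0.7],"angular":[0,0,0],"hand":1},{"dp":[0,0,-0.7],"angular":[0,0,0],"hand":1},{"dp":[0,0,-0.7],"angular":[0,0,0],"hand":1},{"dp":[0,0,-0.7],"angular":[0,0,0],"hand":1},{"dp":[0,0,-0.7],"angular":[0,0,0],"hand":1}]'
python3 -m crank '[{"dp":[0,0.3,0],"angular":[0,0,0],"hand":1},{"dp":[0,0.787,0],"angular":[0,0,0],"hand":1},{"dp":[0,0.787,0],"angular":[0,0,0],"hand":1},{"dp":[0,0.787,0],"angular":[0,0,0],"hand":1},{"dp":[0,0.787,0],"angular":[0,0,0],"hand":1},{"dp":[0,0.787,0],"angular":[0,0,0],"hand":1},{"dp":[0,0.787,0],"angular":[0,0,0],"hand":1},{"dp":[0,0.787,0],"angular":[0,0,0],"hand":1}]'
python3 -c "
from h import *
lid();lid('side')
t=lambda x,y,z:D+RB@np.array([x,y,z])
need(t(0,-.07,.12),t(0,-.07,.0775))"
```

```text
time_s: 30.98
position: [0.5303, 0.264, 0.3237]
eef_rot: [[0.996, -0.093, -0.0], [-0.093, -0.996, -0.0], [-0.0, 0.0, -1.0]]
ft_force: [0.1, 0.0, -0.2]
grip_width: -0.001
grasp_force: 0.0
time_s: 31.98
position: [0.5194, 0.1468, 0.3239]
eef_rot: [[0.996, -0.092, -0.0], [-0.092, -0.996, -0.0], [-0.0, 0.0, -1.0]]
ft_force: [0.3, 0.1, -0.5]
grip_width: -0.002
grasp_force: 0.0
lid angle 0.425 [-0.018  0.465] 2093
lid angle 0.383 [-0.023  0.42 ] 2204
pos [0.5194 0.1466 0.3239] box [ 0.0013 -0.069   0.3239] f [-1.   0.1 -0.3] w 0.003 gf 0.0 t 32.075
-> [0.518  0.1457 0.12  ] dp [-0.009  0.007  1.359]
-> [0.518  0.1457 0.0775] dp [-0.009  0.007  1.643]
ang [0.     0.     0.0007]
```

View pics/last_scene.png

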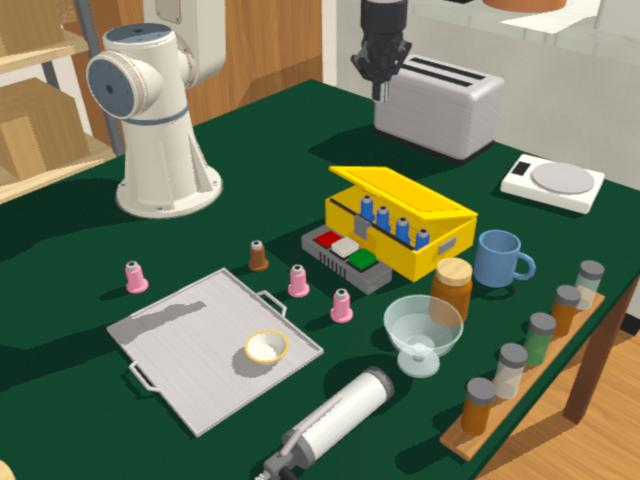

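The lid is sinking, at about 0.4 rad (402,190), and the nozzles are still upright. I wait, then come down above its edge.

```bash
python3 -m crank '[{"dp":[0,0,0],"angular":[0,0,0],"hand":1},{"dp":[0,0,0],"angular":[0,0,0],"hand":1},{"dp":[0,0,0],"angular":[0,0,0],"hand":1},{"dp":[0,0,0],"angular":[0,0,0],"hand":1},{"dp":[0,0,0],"angular":[0,0,0],"hand":1},{"dp":[0,0,0],"angular":[0,0,0],"hand":1},{"dp":[0,0,0],"angular":[0,0,0],"hand":1},{"dp":[0,0,0],"angular":[0,0,0],"hand":1}]'
python3 -m crank '[{"dp":[0,0,0.3],"angular":[0,0,0],"hand":1},{"dp":[0,0,0.6],"angular":[0,0,0],"hand":1},{"dp":[0,0,0.9],"angular":[0,0,0],"hand":1},{"dp":[0,0,1],"angular":[0,0,0],"hand":1},{"dp":[0,0,1],"angular":[0,0,0],"hand":1}]'
python3 -c "
from h import *
lid();lid('side')
t=lambda x,y,z:D+RB@np.array([x,y,z])
need(t(0,-.07,.1),t(0,-.07,.0775))"
```

```text
time_s: 33.08
position: [0.5194, 0.1464, 0.324]
eef_rot: [[0.996, -0.093, -0.0], [-0.093, -0.996, -0.0], [-0.0, 0.0, -1.0]]
ft_force: [0.3, 0.8, -0.1]
grip_width: 0.002
grasp_force: 0.0
time_s: 33.7
position: [0.5193, 0.1464, 0.1738]
eef_rot: [[0.996, -0.093, -0.001], [-0.093, -0.996, -0.0], [-0.001, 0.0, -1.0]]
ft_force: [0.0, 0.5, 0.3]
grip_width: 0.001
grasp_force: 0.0
lid angle 0.121 [0.006 0.151] 3207
lid angle 0.113 [-0.007  0.145] 3383
pos [0.5206 0.1468 0.1756] box [ 0.0024 -0.0687  0.1756] f [ 0.2  0.6 -0.5] w 0.003 gf 0.0 t 33.8
-> [0.518  0.1457 0.1   ] dp [-0.017  0.009  0.504]
-> [0.518  0.1457 0.0775] dp [-0.018  0.009  0.654]
ang [-0.0001 -0.0003  0.0006]
```

```bash
python3 -m crank '[{"dp":[-0.015,0,0.4],"angular":[0,0,0],"hand":1},{"dp":[-0.015,0,0.5],"angular":[0,0,0],"hand":1},{"dp":[-0.015,0,0.56],"angular":[0,0,0],"hand":1},{"dp":[-0.015,0,0.59],"angular":[0,0,0],"hand":1},{"dp":[-0.015,0,0.61],"angular":[0,0,0],"hand":1},{"dp":[-0.015,0,0.63],"angular":[0,0,0],"hand":1},{"dp":[-0.015,0,0.64],"angular":[0,0,0],"hand":1},{"dp":[-0.015,0,0.64],"angular":[0,0,0],"hand":1}]'
python3 -m crank '[{"dp":[0,0,0.01],"angular":[0,0,0],"hand":1},{"dp":[0,0,0.01],"angular":[0,0,0],"hand":1}]'
python3 -m crank '[{"dp":[0,0,0.01],"angular":[0,0,0],"hand":1},{"dp":[0,0,0.01],"angular":[0,0,0],"hand":1}]'
```

```text
time_s: 34.8
position: [0.5181, 0.1466, 0.0787]
eef_rot: [[0.996, -0.093, 0.002], [-0.093, -0.996, 0.0], [0.002, -0.0, -1.0]]
ft_force: [1.0, -3.3, 5.2]
grip_width: -0.002
grasp_force: 2.3
time_s: 35.05
position: [0.5181, 0.1466, 0.0778]
eef_rot: [[0.996, -0.093, 0.002], [-0.093, -0.996, 0.0], [0.002, -0.0, -1.0]]
ft_force: [-2.0, -3.9, 13.4]
grip_width: -0.001
grasp_force: 7.0
time_s: 35.3
position: [0.5181, 0.1465, 0.0766]
eef_rot: [[0.996, -0.093, 0.002], [-0.093, -0.996, -0.0], [0.002, -0.0, -1.0]]
ft_force: [-3.7, -4.8, 17.6]
grip_width: 0.001
grasp_force: 9.0
```

```bash
python3 -m crank '[{"dp":[0,0,0.006],"angular":[0,0,0],"hand":1},{"dp":[0,0,0.006],"angular":[0,0,0],"hand":1}]'
python3 -m crank '[{"dp":[0,0,-0.1],"angular":[0,0,0],"hand":1},{"dp":[0,0,-0.5],"angular":[0,0,0],"hand":1},{"dp":[-0.5,0,-1],"angular":[0,0,0],"hand":1},{"dp":[-1,0.5,-1],"angular":[0,0,0],"hand":1},{"dp":[-1,1,-1],"angular":[0,0,0],"hand":1},{"dp":[-1,1,-1],"angular":[0,0,0],"hand":1},{"dp":[-1,1,-1],"angular":[0,0,0],"hand":1}]'
python3 -c "
from h import *
for n in ('scene','side'):
    p,P=cam(n); B=(P-D)@RB; keys(P,n)
    for y in (-.075,-.04,0,.04):
        M=(hsv(p,20,30,150)>0)&(abs(B[...,0])<.1)&(abs(B[...,1]-y)<.006)&(P[...,2]>.05); print(n,y,np.median(P[M][:,2]).round(4),M.sum())
    cv2.imwrite('pics/l_%s.png'%n,p)
    if n=='scene': cv2.imwrite('pics/crop.png',cv2.resize(p[150:300,290:490],None,fx=4,fy=4,interpolation=cv2.INTER_CUBIC))
p=robot.get_obs()
need(RB@[.05,-.152,0]+D)"
```

```text
time_s: 35.55
position: [0.5181, 0.1465, 0.0761]
eef_rot: [[0.996, -0.093, 0.002], [-0.093, -0.996, -0.0], [0.002, -0.0, -1.0]]
ft_force: [-4.2, -5.3, 23.4]
grip_width: 0.002
grasp_force: 11.3
time_s: 36.42
position: [0.352, 0.0092, 0.2247]
eef_rot: [[0.995, -0.096, 0.001], [-0.096, -0.995, -0.0], [0.001, 0.0, -1.0]]
ft_force: [-0.0, -0.3, -1.0]
grip_width: 0.001
grasp_force: 0.0
scene red top z 0.0415 108
scene white top z 0.0519 103
scene green top z 0.0518 105
scene -0.075 0.0788 348
scene -0.04 0.0805 324
scene 0 0.0804 304
scene 0.04 0.0802 292
side red top z 0.0406 128
side white top z 0.0512 113
side green top z 0.0511 108
side -0.075 0.078 348
side -0.04 0.0798 329
side 0 0.0798 236
side 0.04 0.0795 179
pos [0.3541 0.0109 0.2246] box [-0.1501 -0.22    0.2246] f [ 0.   0.5 -0.5] w 0.001 gf 0.0 t 36.525
-> [0.5598 0.0593 0.    ] dp [ 1.332 -0.45   1.5  ]
ang [-0.0001 -0.0003  0.0003]
```

View pics/crop.png

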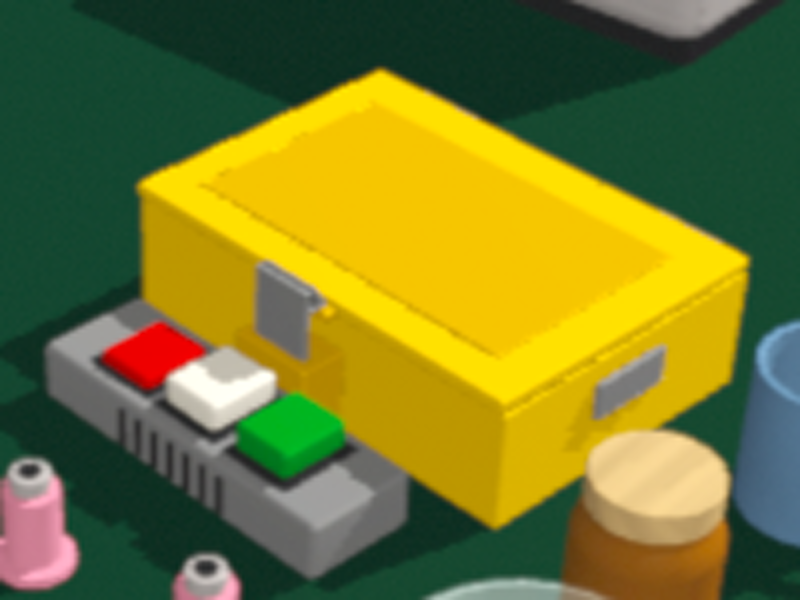

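The lid lies flat, with its upper face 79 mm up at the edge, and the grey catch is hooked over it at crop (285,300). Red is still down, so green comes next.

```bash
python3 -m crank '[{"dp":[0.4,-0.2,0.1],"angular":[0,0,0],"hand":1},{"dp":[0.8,-0.45,0.2],"angular":[0,0,0],"hand":1},{"dp":[1,-0.45,0.3],"angular":[0,0,0],"hand":1},{"dp":[1,-0.45,0.3],"angular":[0,0,0],"hand":1}]'
python3 -m crank '[{"dp":[0.33,0,0.2],"angular":[0,0,0],"hand":1},{"dp":[0.33,0,0.6],"angular":[0,0,0],"hand":1},{"dp":[0.33,0,0.65],"angular":[0,0,0],"hand":1},{"dp":[0.33,0,0.65],"angular":[0,0,0],"hand":1}]'
python3 -c "
from h import *
t=lambda x,y,z:D+RB@np.array([x,y,z])
need(t(.05,-.152,.0383))"
```

```text
time_s: 37.02
position: [0.5118, 0.0666, 0.1768]
eef_rot: [[0.996, -0.091, -0.002], [-0.091, -0.996, 0.0], [-0.002, 0.0, -1.0]]
ft_force: [-1.3, -0.4, -0.2]
grip_width: -0.002
grasp_force: 0.0
time_s: 37.52
position: [0.5583, 0.0605, 0.0822]
eef_rot: [[0.996, -0.092, -0.001], [-0.092, -0.996, -0.0], [-0.001, 0.0, -1.0]]
ft_force: [-0.4, -0.5, 0.4]
grip_width: -0.001
grasp_force: 0.0
pos [0.5583 0.0605 0.0822] box [ 0.0483 -0.151   0.0822] f [-0.4 -0.5  0.4] w -0.001 gf 0.0 t 37.525
-> [0.5598 0.0593 0.0383] dp [0.012 0.007 0.293]
ang [0.     0.0002 0.0007]
```

```bash
python3 -m crank '[{"dp":[0.012,0.007,0.1],"angular":[0,0,0],"hand":1},{"dp":[0.012,0.007,0.18],"angular":[0,0,0],"hand":1},{"dp":[0.012,0.007,0.23],"angular":[0,0,0],"hand":1},{"dp":[0.012,0.007,0.27],"angular":[0,0,0],"hand":1},{"dp":[0.012,0.007,0.29],"angular":[0,0,0],"hand":1},{"dp":[0.012,0.007,0.298],"angular":[0,0,0],"hand":1},{"dp":[0.012,0.007,0.298],"angular":[0,0,0],"hand":1}]'
python3 -m crank '[{"dp":[0,0,-0.1],"angular":[0,0,0],"hand":1},{"dp":[0,0,-0.5],"angular":[0,0,0],"hand":1},{"dp":[0,0,-1],"angular":[0,0,0],"hand":1},{"dp":[-0.5,0.3,-1],"angular":[0,0,0],"hand":1},{"dp":[-1,0.3,-1],"angular":[0,0,0],"hand":1},{"dp":[-1,0.3,-1],"angular":[0,0,0],"hand":1},{"dp":[-1,0.3,-1],"angular":[0,0,0],"hand":1},{"dp":[-1,0.3,-1],"angular":[0,0,0],"hand":1}]'
python3 -c "
from h import *
for n in ('scene','side'):
    p,P=cam(n); B=(P-D)@RB; keys(P,n)
    M=(hsv(p,20,30,150)>0)&(abs(B[...,0])<.1)&(abs(B[...,1]+.075)<.006)&(P[...,2]>.05); print(np.median(P[M][:,2]).round(4))
    cv2.imwrite('pics/f_%s.png'%n,p)
need()"
```

```text
time_s: 38.4
position: [0.5608, 0.0587, 0.0384]
eef_rot: [[0.996, -0.093, 0.0], [-0.093, -0.996, 0.0], [0.0, -0.0, -1.0]]
ft_force: [-4.9, -0.5, 20.3]
grip_width: -0.001
grasp_force: 10.2
time_s: 39.4
position: [0.4081, 0.0279, 0.1874]
eef_rot: [[0.996, -0.093, 0.002], [-0.093, -0.996, 0.0], [0.002, -0.0, -1.0]]
ft_force: [-0.4, -0.4, -0.2]
grip_width: 0.0
grasp_force: 0.0
scene red top z 0.0518 96
scene white top z 0.0521 107
scene green top z 0.0414 109
0.0788
side red top z 0.0514 123
side white top z 0.0515 112
side green top z 0.0408 108
0.0779
pos [0.4083 0.0279 0.1871] box [-0.0978 -0.1979  0.1871] f [ 0.3 -0.1  0.2] w 0.001 gf 0.0 t 39.5
ang [-0.     -0.0001  0.0006]
```

View pics/f_scene.png

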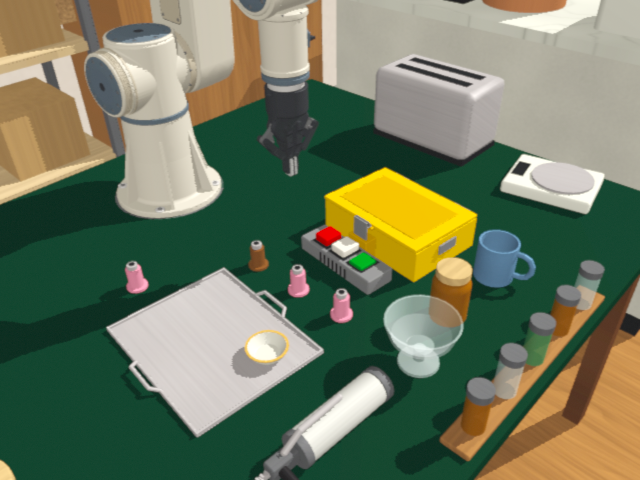

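The final picture shows the lid shut. Green (362,261) is down, while red (328,236) and white (345,246) are up. All bystanders are in place and the robot is clear, so I hand in.

```bash
python3 -c "
from plant import robot
print(robot.sign_off())"
```

```text
the job is handed in; nothing more can be done
None
```

The job is done and handed in; no verdict came back: the dryer was stopped, all four blue nozzles stood upright in the box just before the lid closed, the lid is shut under its catch, and only the green key is down.

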